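# Put the lids back on the kitchen canisters

### The arm

A 6-joint arm with a two-finger parallel gripper is mounted at the origin on the work surface. World frame = base frame: x ahead of the robot, y to its left, z up, the work surface at z = 0. Lengths are in m, angles in rad, forces in N, time in s.
With the tool pointing down it reaches from about 0.15 to 0.775 m from the base axis. Payload 6.1 kg.
Tool frame: the origin (TCP) lies at the very end of the fingers, on their centre line; the grasp point (between the pads) lies 19 mm behind it (ctrl.pinch_z is the z of the grasp point in the tool frame, in m); z points along the fingers, y is the direction in which the jaws open and shut (so a half turn about z gives the same grasp; the last joint's range is limited). The gripper opens to 85 mm and grips with 20 to 120 N. Pads are 22 mm wide; open, the fingers measure 114 mm over their backs; the gripper's body (76 mm by 85 mm) begins 54 mm behind the grasp point. The pads swing forward as they close: fully open they stand 13 mm farther back than shut.
Start: joints at [1.107, 0.126, -0.04, 1.405, 0, 1.571], TCP at [0.235, 0.47, 0.231] pointing down, gripper open.
Joint ranges: [-2.72, 2.72], [-0.95, 1.95], [-1.27, 1.35], [-1.78, 2.02], [-1.46, 1.47], [-3.14, 3.14]. Speed limits (rad/s): [2.39, 2.39, 3.01, 3.14, 3.14, 3.14].

### API

Orientations are given as a unit quaternion [w, x, y, z].
In Python, from cell import ctrl gives the robot as it stands.
- The arm moves only by the shell command python3 -m jog 'ROWS'. ROWS is a JSON object of lists of equal length, an entry for each row: "hand": the closure, from -1 (fully open) to 1 (shut); "translation": the shift along the tool's x, y, z in m, a list of three; "rotation": the turn, a rotation vector about the tool's x, y, z in degrees, a list of three. A call has 1 to 10 rows; each row shifts and turns the commanded pose from where the row before left it, along the tool's axes as they then stand; what a row does not reach is not made up. A row lasts 1/10 s, in which the tool goes at most 50 mm and 8.59 degrees, less where a joint would pass 70% of its speed; a pose out of reach is approached as far as the arm can. A call is refused whole if a number of a shift passes 0.05 or a number of a turn 8.59, either way. A call with a gripper value outside its range is refused whole. The fingers move at their own pace and stop on an object; the grip force is fixed at half the most. Time passes only in rows, so rows that do not move let the fingers close. It gives the time, the measured TCP pose, the force and the opening at its end, in the units of the state.
- ctrl.get_state(): the state, without advancing time (a new reading comes with each control period).
- ctrl.camera(name): name is "scene" or "side" or "wrist"; returns the picture (384x512x3 uint8, red, green, blue); there is no depth.
- ctrl.camera_model(name): a dict with "fx", "fy", "cx", "cy" (pixels), "rvec" (rotation vector, rad) and "tvec" (3), from world to camera coordinates, as OpenCV has them. Camera axes: x right, y down, z forward; pixel columns grow to the right and rows downward; lengths in m; the calibration is good to about 2 mm. A picture is of the moment at which its call begins: read the wrist's pose just before it. camera_model takes no time and is no camera call; for the wrist camera it gives the pose at the moment of the call.
- ctrl.hand_in(): hands the job in, once; it reports no verdict.
The state is a dict: "time_s": time; "joint_pos": joint angles; "qd": joint speeds; "tau": joint torques, N m; "ee_pos": TCP position; "ee_rot": TCP orientation; "ft_force": force on the tool from outside, world axes, zero at the start; "moment": the same for the moment, N m; "finger_gap": finger opening in m.
Only numpy, scipy, OpenCV 4.12 (cv2) and the standard library are available. Lean on these libraries where they do the work, as an engineer would, in place of code of your own. Each camera call takes 0.05 s, during which the arm holds its last target.

### The job

The storage canisters have been washed and dried, and their wooden lids stand in one stack on the worktop: take the stack apart and put each lid on the canister it fits, right way up with its plate lying flat on the rim, so that all four are closed. Set the lids down rather than drop them, and do not shove the canisters about or disturb the bowl and the jug.

Things in the scene. Friction and masses are not known exactly. Their poses are not given: they have to be found in the camera images.
- lid_small_centre (a point): Small round lid, light wood, 66 mm across, skirt 46 across at the plate, 4 less at its foot; at first the top of the stack. Knob 22 mm across, 16 high; plate 9 thick; hollow skirt below it 18 deep, 5 thick. Point: middle of the lid on its axis, 21.5 mm above the skirt's lower edge, 3.5 above the plate's underside, 5.5 below its upper face, 21.5 below the knob's top. z up.
- lid_medium_centre (a point): Medium round lid, light wood, 84 mm across, skirt 63 across at the plate, 4 less at its foot; at first second from the top. Knob 22 mm across, 16 high; plate 9 thick; hollow skirt below it 18 deep, 5 thick. Point: middle of the lid on its axis, 21.5 mm above the skirt's lower edge, 3.5 above the plate's underside, 5.5 below its upper face, 21.5 below the knob's top. z up.
- lid_large_centre (a point): Large round lid, light wood, 104 mm across, skirt 82 across at the plate, 4 less at its foot; at first third from the top. Knob 22 mm across, 16 high; plate 9 thick; hollow skirt below it 18 deep, 5 thick. Point: middle of the lid on its axis, 21.5 mm above the skirt's lower edge, 3.5 above the plate's underside, 5.5 below its upper face, 21.5 below the knob's top. z up.
- lid_square_centre (a point): Square lid, light wood, 116 x 116 mm, skirt 94 x 94; at first lowest in the stack, on the worktop (a lid every 27 mm, each knob inside the lid above). x, y along its sides. Knob 22 mm across, 16 high; plate 9 thick; hollow skirt below it 18 deep, 5 thick. Point: middle of the lid on its axis, 21.5 mm above the skirt's lower edge, 3.5 above the plate's underside, 5.5 below its upper face, 21.5 below the knob's top. z up.
- jar_small_mouth (a point): Small round canister, white ceramic, empty, open, 64 mm across, mouth 56 across, 80 high; loose on the worktop; takes the small round lid. Point: centre of the mouth, level with the rim; z up. Fully home, the lid's plate rests on the rim, so the lid's middle is 3.5 mm above this point.
- jar_medium_mouth (a point): Medium round canister, white ceramic, empty, open, 82 mm across, mouth 73 across, 105 high; loose on the worktop; takes the medium round lid. Point: centre of the mouth, level with the rim; z up. Fully home, the lid's plate rests on the rim, so the lid's middle is 3.5 mm above this point.
- jar_large_mouth (a point): Large round canister, white ceramic, empty, open, 102 mm across, mouth 92 across, 130 high; loose on the worktop; takes the large round lid. Point: centre of the mouth, level with the rim; z up. Fully home, the lid's plate rests on the rim, so the lid's middle is 3.5 mm above this point.
- jar_square_mouth (a point): Square canister, white ceramic, empty, open, 114 x 114 mm, mouth 104 x 104, 95 high; loose on the worktop; takes the square lid (any of the four ways round). Point: centre of the mouth, level with the rim; x, y along its sides, z up. Fully home, the lid's plate rests on the rim, so the lid's middle is 3.5 mm above this point.
- bowl: Bystander: a wooden bowl, 156 mm across and 70 mm high, to the robot's left. Origin: centre of its underside.
- jug: Bystander: a glass measuring jug, 106 mm across at the rim, 105 mm high, with a handle on its +y side reaching 89 mm from the axis, to the robot's right. Origin: centre of its underside.

How it is judged:
At the end, for the whole second after the job is handed in: Each of the four lids lies on its own canister, knob up: its middle within 12 mm of the canister's axis and 0.5 to 6.5 mm above the rim (3.5 mm when fully home), lid and canister within 0.06 rad of upright, lids released and at rest (horizontal distance between lid_small_centre and jar_small_mouth below 0.012 m and z of lid_small_centre in the frame of jar_small_mouth between 0.0005 and 0.0065 m and angle between each of lid_small_centre, jar_small_mouth, lid_medium_centre, jar_medium_mouth, lid_large_centre, jar_large_mouth, lid_square_centre, jar_square_mouth's own z axis and vertical below 0.06 rad and linear speed of each of lid_small, lid_medium, lid_large, lid_square below 0.02 m/s and contact force between each of lid_small, lid_medium, lid_large, lid_square and the fingers below 0.1 N and horizontal distance between lid_medium_centre and jar_medium_mouth below 0.012 m and z of lid_medium_centre in the frame of jar_medium_mouth between 0.0005 and 0.0065 m and horizontal distance between lid_large_centre and jar_large_mouth below 0.012 m and z of lid_large_centre in the frame of jar_large_mouth between 0.0005 and 0.0065 m and horizontal distance between lid_square_centre and jar_square_mouth below 0.012 m and z of lid_square_centre in the frame of jar_square_mouth between 0.0005 and 0.0065 m); the robot touches nothing.
It fails at once if a canister is shoved more than 40 mm or tipped (distance of any of jar_small_mouth, jar_medium_mouth, jar_large_mouth, jar_square_mouth from where it was at the start of the episode above 0.04 m or angle between any of jar_small_mouth, jar_medium_mouth, jar_large_mouth, jar_square_mouth's own z axis and vertical above 0.3 rad).
It fails at once if the bowl or the jug is pushed more than 30 mm or tipped (distance of any of bowl, jug from where it was at the start of the episode above 0.03 m or angle between any of bowl, jug's own z axis and vertical above 0.3 rad).
It fails at once if a lid is dropped: falling free, touched by nothing, faster than 0.6 m/s (a drop of about 2 cm) ((contact force between lid_small and anything else below 0.01 N and linear speed of lid_small above 0.6 m/s) or (contact force between lid_medium and anything else below 0.01 N and linear speed of lid_medium above 0.6 m/s) or (contact force between lid_large and anything else below 0.01 N and linear speed of lid_large above 0.6 m/s) or (contact force between lid_square and anything else below 0.01 N and linear speed of lid_square above 0.6 m/s)).
It also fails if it takes over 122 s, if anything falls off the work surface, if the arm or the gripper's body presses on something with over 40 N, if the wrist force passes 120 N, or if a joint passes its speed limit or range.

## Working session

There is one attempt and no reset: what is moved stays moved. The work goes in short steps, Python scripts to look and compute and a shell command to move; the robot and the scene stay as the last step left them, time stands still between calls to the robot, and variables do not carry over. Pictures are saved under pics/ and viewed, and the job is handed in when it is done.

```bash
ls; mkdir -p pics; python3 - <<'E'
from cell import ctrl
import cv2
s=ctrl.get_state();print(s['time_s'],s['ee_pos'],s['ee_rot'],s['finger_gap'],ctrl.pinch_z)
for n in ['scene','side','wrist']:
    cv2.imwrite(f'pics/{n}0.png',cv2.cvtColor(ctrl.camera(n),cv2.COLOR_RGB2BGR))
    m=ctrl.camera_model(n);print(n,m)
E
```

```text
pics
0.0 [0.23467636 0.46916869 0.23054219] [-1.55225254e-04  2.29809972e-01  9.73235203e-01 -7.69424880e-04] 0.08548152061047884 -0.0187
scene {'fx': 395.8500255675652, 'fy': 395.8500255675652, 'cx': 253.2057039450051, 'cy': 188.70752503060905, 'rvec': array([ 1.91727547,  1.66784115, -0.61472842]), 'tvec': array([-0.09983174, -0.33033618,  1.61910146])}
side {'fx': 488.13722406962984, 'fy': 488.13722406962984, 'cx': 251.11516507162858, 'cy': 191.37242867416066, 'rvec': array([ 0.26248615, -2.68510061,  1.43451114]), 'tvec': array([0.51887137, 0.13882968, 1.54337608])}
wrist {'fx': 270.6767948049831, 'fy': 270.6767948049831, 'cx': 253.70850585474867, 'cy': 189.65833738511958, 'rvec': array([-2.44120376, -1.50982022, -0.23227679]), 'tvec': array([-0.52403049, -0.03962049,  0.37922079])}
```

View pics/scene0.png

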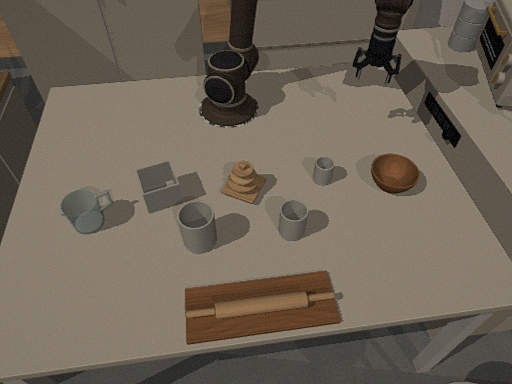

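View pics/side0.png

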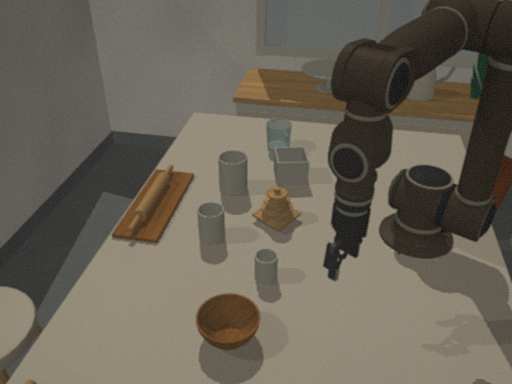

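View pics/wrist0.png

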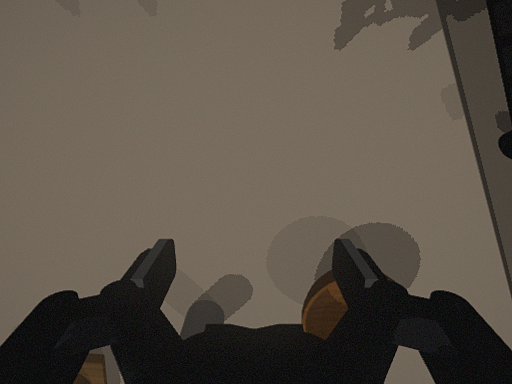

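The scene picture shows the stack at about (243,180). The canisters are square (158,187), large (198,225), medium (293,220) and small (323,171), with the bowl at (395,175) and the jug at (85,210). I'll enlarge it for measuring.

```bash
python3 - <<'E'
import cv2
a=cv2.imread('pics/scene0.png')[145:260,130:345];cv2.imwrite('pics/sc_z.png',cv2.convertScaleAbs(cv2.resize(a,None,fx=3.7,fy=3.7,interpolation=cv2.INTER_CUBIC),alpha=1.3))
b=cv2.imread('pics/side0.png')[140:290,190:320];cv2.imwrite('pics/sd_z.png',cv2.convertScaleAbs(cv2.resize(b,None,fx=4,fy=4,interpolation=cv2.INTER_CUBIC),alpha=1.3))
E
```

```text
(no output)
```

View pics/sc_z.png

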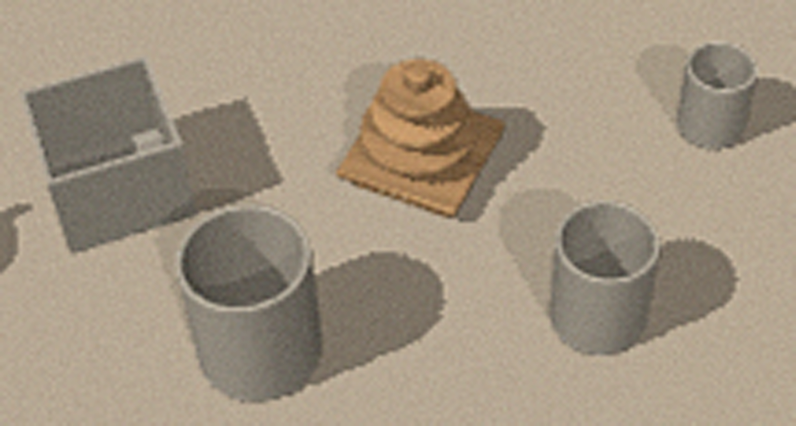

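View pics/sd_z.png

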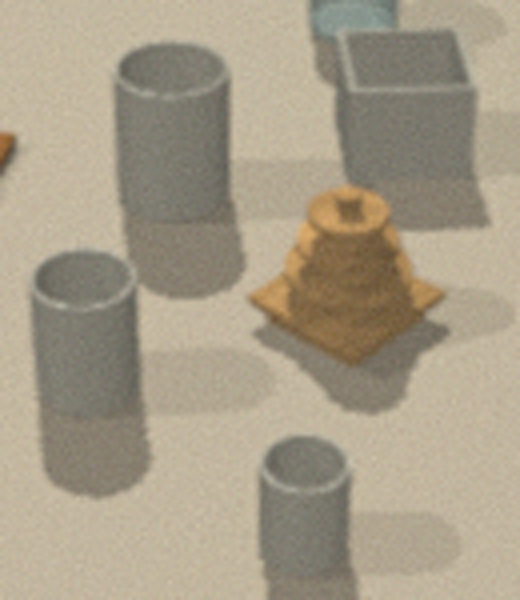

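```bash
cat > h.py <<'E'
import numpy as np, cv2
from scipy.spatial.transform import Rotation as R
from cell import ctrl
def ray(m,uv):
    uv=np.atleast_2d(np.float64(uv)); Rm=R.from_rotvec(np.ravel(m['rvec'])).as_matrix()
    c=-Rm.T@np.ravel(m['tvec'])
    d=np.c_[(uv[:,0]-m['cx'])/m['fx'],(uv[:,1]-m['cy'])/m['fy'],np.ones(len(uv))]@Rm
    return c,d
def plane(m,uv,z):
    c,d=ray(m,uv); return (c+d*((z-c[2])/d[:,2])[:,None])[:,:2]
def circ(P):
    A=np.c_[2*P,np.ones(len(P))]; s=np.linalg.lstsq(A,(P**2).sum(1),rcond=None)[0]
    return s[:2],np.sqrt(s[2]+s[:2]@s[:2])
def proj(m,X):
    return cv2.projectPoints(np.float64(X).reshape(-1,1,3),np.float64(m['rvec']),np.float64(m['tvec']),np.array([[m['fx'],0,m['cx']],[0,m['fy'],m['cy']],[0,0,1]]),None)[0][:,0]
E
cat > m1.py <<'E'
from h import *
S=ctrl.camera_model('scene');D=ctrl.camera_model('side')
def s(p): return (np.float64(p)+.5)/3.7-.5+[130,145]
def d(p): return (np.float64(p)+.5)/4-.5+[190,140]
for n,z,a,b in [('large',.13,[[179,258],[314,258],[247,205],[247,311]],[[115,70],[230,70],[172,43],[172,98]]),
 ('medium',.105,[[553,242],[660,242],[606,203],[606,281]],[[32,279],[138,279],[84,250],[84,308]]),
 ('small',.08,[[682,68],[757,68],[720,43],[720,93]],[[261,464],[350,464],[305,437],[305,492]])]:
    print(n,circ(plane(S,s(a),z)),circ(plane(D,d(b),z)))
a=plane(S,s([[27,92],[144,61],[182,144],[50,181]]),.095);b=plane(D,d([[340,30],[460,30],[476,92],[343,92]]),.095)
print('sq',a,a.mean(0),b,b.mean(0))
print('knob',plane(S,s([[421,75]]),.124),plane(D,d([[350,203]]),.124))
a=plane(S,s([[338,174],[456,215],[505,124]]),.02);b=plane(D,d([[248,297],[352,362],[446,293]]),.02)
print('sqlid',a,(a[0]+a[2])/2,b,(b[0]+b[2])/2)
print('toplid',circ(plane(S,s([[380,87],[456,87],[418,58],[418,117]]),.106)),circ(plane(D,d([[308,212],[391,212],[350,187],[350,236]]),.106)))
E
python3 m1.py
```

```text
large (array([ 0.6231266 , -0.14677343]), np.float64(0.050537096952666186)) (array([ 0.62279096, -0.14800304]), np.float64(0.04874809295271349))
medium (array([0.62812947, 0.13120878]), np.float64(0.0402162931180273)) (array([0.62743483, 0.13133702]), np.float64(0.03874072827581986))
small (array([0.43288571, 0.27625936]), np.float64(0.03230919787082198)) (array([0.43322794, 0.27833031]), np.float64(0.029457203013502287))
sq [[ 0.39236175 -0.32921329]
 [ 0.36862936 -0.22905992]
 [ 0.47106105 -0.19762897]
 [ 0.4966292  -0.30550059]] [ 0.43217034 -0.26535069] [[ 0.50030086 -0.31161369]
 [ 0.39040054 -0.33405139]
 [ 0.36489203 -0.22274832]
 [ 0.48037952 -0.19924829]] [ 0.43399323 -0.26691542]
knob [[0.44717369 0.00752456]] [[0.44271861 0.01823957]]
sqlid [[ 0.45846438 -0.0702932 ]
 [ 0.51909999  0.02727035]
 [ 0.42003189  0.08637004]] [0.43924814 0.00803842] [[ 0.52367931  0.01712984]
 [ 0.42753111  0.08509082]
 [ 0.3650868  -0.02049785]] [ 0.44438305 -0.001684  ]
toplid (array([0.44367634, 0.00501729]), np.float64(0.03363754232448295)) (array([0.44484535, 0.00281139]), np.float64(0.03397404424844282))
```

```bash
cat > go.py <<'E'
from h import *
import sys
# go.py x y z [yaw]: deltas to target TCP; yaw = angle of tool x axis in world deg
def tgt(yaw):
    y=np.radians(yaw); x=np.array([np.cos(y),np.sin(y),0]); z=np.array([0,0,-1.]); return np.c_[x,np.cross(z,x),z]
s=ctrl.get_state(); q=s['ee_rot']; M=R.from_quat([q[1],q[2],q[3],q[0]]).as_matrix(); p=np.array(s['ee_pos'])
yaw=np.degrees(np.arctan2(M[1,0],M[0,0]))
print('t',round(s['time_s'],2),'p',p.round(4),'yaw',round(yaw,2),'tilt',(np.degrees(R.from_matrix(tgt(yaw).T@M).as_rotvec())).round(2),'gap',round(s['finger_gap'],4),'F',np.round(s['ft_force'],2),'q6',round(s['joint_pos'][5],3))
if len(sys.argv)>3:
    a=[float(v) for v in sys.argv[1:]]
    d=np.array(a[:3])-p; ty=a[3] if len(a)>3 else yaw
    # axes as at current yaw, and at target yaw
    print('tool delta now-axes mm',(M.T@d*1e3).round(1),' target-axes mm',(tgt(ty).T@d*1e3).round(1),'rot',np.degrees(R.from_matrix(M.T@tgt(ty)).as_rotvec()).round(2))
E
python3 go.py 0.4 0.005 0.26 180; python3 - <<'E'
from h import *
m=ctrl.camera_model('wrist');c,d=ray(m,[[m['cx'],m['cy']],[m['cx'],0]]);s=ctrl.get_state();q=s['ee_rot'];M=R.from_quat([q[1],q[2],q[3],q[0]]).as_matrix()
print(M.T@(c-s['ee_pos']),d@M)
E
```

```text
t 0.15 p [0.2347 0.4692 0.2307] yaw 153.42 tilt [ 0.07 -0.    0.  ] gap 0.0854 F [-0.66  0.66 -0.24] q6 1.571
tool delta now-axes mm [-355.5 -341.3  -28.9]  target-axes mm [-165.3 -464.2  -29.3] rot [-7.000e-02 -2.000e-02 -2.658e+01]
[ 0.07731049 -0.00040074 -0.14206371] [[-3.02547351e-01  1.39433442e-04  9.53134346e-01]
 [ 3.65296526e-01 -2.78965693e-04  1.16512383e+00]]
```

```bash
python3 -m jog '{"hand":[-1,-1,-1,-1,-1,-1,-1,-1],"translation":[[0,0,0],[0,0,0],[0,0,0],[0,0,0],[0,0,0],[0,0,0],[0,0,0],[0,0,0]],"rotation":[[0,0,7.9],[0,0,7.9],[0,0,7.9],[0,0,7.9],[0,0,7.9],[0,0,7.9],[0,0,7.9],[0,0,7.9]]}'; python3 go.py 0.443 0.004 0.25 90
```

```text
time_s: 0.95
ee_pos: [0.2348, 0.4694, 0.231]
ee_rot: [0.0, 0.708, 0.706, -0.0]
ft_force: [0.0, 0.4, -0.8]
finger_gap: 0.0854
t 0.95 p [0.2348 0.4694 0.231 ] yaw 89.9 tilt [ 0.02 -0.03  0.  ] gap 0.0854 F [ 0.01  0.44 -0.82] q6 2.68
tool delta now-axes mm [-465.   209.   -18.8]  target-axes mm [-465.4  208.2  -19. ] rot [-0.02  0.03 -0.1 ]
```

```bash
python3 -m jog '{"hand":[-1,-1,-1,-1,-1,-1,-1,-1,-1,-1],"translation":[[-0.042,0.019,-0.002],[-0.042,0.019,-0.002],[-0.042,0.019,-0.002],[-0.042,0.019,-0.002],[-0.042,0.019,-0.002],[-0.042,0.019,-0.002],[-0.042,0.019,-0.002],[-0.042,0.019,-0.002],[-0.042,0.019,-0.002],[-0.042,0.019,-0.002]],"rotation":[[0,0,0],[0,0,0],[0,0,0],[0,0,0],[0,0,0],[0,0,0],[0,0,0],[0,0,0],[0,0,0],[0,0,0]]}'; python3 go.py 0.443 0.004 0.25 90
```

```text
time_s: 1.95
ee_pos: [0.4268, 0.0484, 0.2514]
ee_rot: [0.0, 0.706, 0.708, 0.0]
ft_force: [1.2, 0.5, -0.3]
finger_gap: 0.0855
t 1.95 p [0.4268 0.0484 0.2514] yaw 90.22 tilt [-0.01  0.01  0.  ] gap 0.0855 F [ 1.17  0.5  -0.32] q6 1.68
tool delta now-axes mm [-44.4  16.1   1.4]  target-axes mm [-44.4  16.2   1.4] rot [ 0.01 -0.01  0.22]
```

```bash
python3 -m jog '{"hand":[-1,-1],"translation":[[-0.03,0.012,0],[-0.0144,0.004,0.001]],"rotation":[[0,0,0],[0,0,0]]}'; python3 - <<'E'
from h import *
ctrl.camera('wrist')
m=ctrl.camera_model('wrist');im=ctrl.camera('wrist');np.save('w1.npy',np.r_[m['rvec'],m['tvec']])
cv2.imwrite('pics/w1.png',cv2.convertScaleAbs(im[:,:,::-1],alpha=1.3))
E
python3 go.py
```

```text
time_s: 2.15
ee_pos: [0.4434, 0.0034, 0.25]
ee_rot: [0.0, 0.707, 0.707, -0.0]
ft_force: [1.6, 0.3, -0.5]
finger_gap: 0.0856
t 2.25 p [0.4429 0.0042 0.2497] yaw 90.02 tilt [ 0.06 -0.02  0.  ] gap 0.0852 F [-0.14  0.12  0.49] q6 1.58
```

View pics/w1.png

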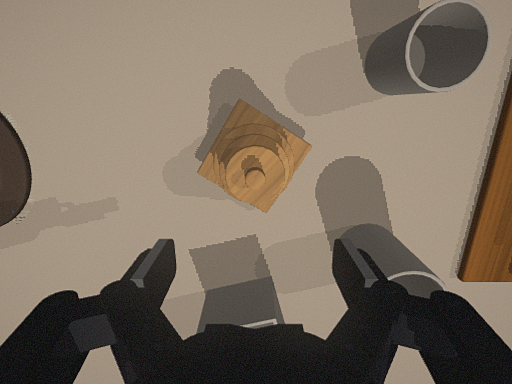

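```bash
python3 - <<'E'
import cv2
a=cv2.imread('pics/w1.png')[90:220,190:320];cv2.imwrite('pics/w1z.png',cv2.resize(a,None,fx=4.5,fy=4.5,interpolation=cv2.INTER_CUBIC))
E
```

```text
(no output)
```

View pics/w1z.png

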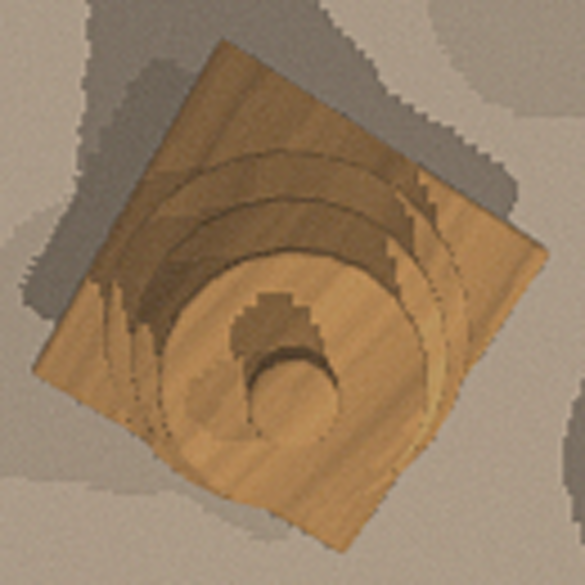

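```bash
python3 - <<'E'
from h import *
m=ctrl.camera_model('wrist');v=np.load('w1.npy');m['rvec'],m['tvec']=v[:3],v[3:]
f=lambda p:(np.float64(p)+.5)/4.5-.5+[190,90]
print(circ(plane(m,f([[249,401],[341,401],[295,355],[295,447]]),.124)))
print(circ(plane(m,f([[162,384],[430,384],[296,252],[210,282]]),.108)))
print('med',circ(plane(m,f([[133,340],[290,198],[220,212],[360,212],[418,280]]),.081)))
print('lar',circ(plane(m,f([[105,320],[290,150],[210,170],[380,172],[455,260]]),.054)))
c=plane(m,f([[225,40],[548,258],[342,552],[33,370]]),.027);e=np.diff(np.r_[c,c[:1]],axis=0)
print(c,c.mean(0),np.degrees(np.arctan2(e[:,1],e[:,0])),np.linalg.norm(e,axis=1))
E
python3 go.py 0.444 0.004 0.15 90
```

```text
(array([0.44488351, 0.00619518]), np.float64(0.010665310783736838))
(array([0.44519095, 0.00563747]), np.float64(0.032199650038602944))
med (array([0.44231173, 0.00847943]), np.float64(0.03924543171067169))
lar (array([0.44329897, 0.00559575]), np.float64(0.05156389801653174))
[[ 0.42530655  0.08580161]
 [ 0.52100589  0.02407804]
 [ 0.46073531 -0.07080564]
 [ 0.36478556 -0.01050669]] [0.44295833 0.00714183] [ -32.82095926 -122.42391334  147.85298243   57.85438146] [0.11387784 0.11240753 0.11332395 0.11374568]
t 2.25 p [0.4429 0.0042 0.2497] yaw 90.02 tilt [ 0.06 -0.02  0.  ] gap 0.0852 F [-0.14  0.12  0.49] q6 1.58
tool delta now-axes mm [-0.1  1.2 99.7]  target-axes mm [-0.2  1.1 99.7] rot [-0.06  0.02  0.02]
```

```bash
python3 -m jog '{"hand":[0,0,0,0,0,0],"translation":[[0.0018,0.0016,0.02],[0,0,0.03],[0,0,0.03],[0,0,0.02],[0,0,0],[0,0,0]],"rotation":[[0,0,0],[0,0,0],[0,0,0],[0,0,0],[0,0,0],[0,0,0]]}'; python3 go.py 0.4445 0.006 0.110 90
```

```text
time_s: 2.85
ee_pos: [0.444, 0.0084, 0.1507]
ee_rot: [-0.0, 0.705, 0.709, -0.0]
ft_force: [0.9, -0.4, 0.4]
finger_gap: 0.0428
t 2.85 p [0.444  0.0084 0.1507] yaw 90.28 tilt [ 0.03  0.01 -0.  ] gap 0.0428 F [ 0.9  -0.38  0.43] q6 1.585
tool delta now-axes mm [-2.4  0.5 40.7]  target-axes mm [-2.4  0.5 40.7] rot [-0.03 -0.01  0.28]
```

```bash
python3 -m jog '{"hand":[0,0,0],"translation":[[-0.001,0,0.02],[0,0,0.015],[0,0,0.005]],"rotation":[[0,0,0],[0,0,0],[0,0,0]]}'; python3 go.py 0.4445 0.006 0.110 90;  python3 - <<'E'
from h import *
im=ctrl.camera('wrist')
cv2.imwrite('pics/w2.png',cv2.convertScaleAbs(im[:,:,::-1],alpha=1.3))
E
python3 go.py 0.4445 0.006 0.110 90
```

```text
time_s: 3.15
ee_pos: [0.4444, 0.007, 0.1106]
ee_rot: [0.0, 0.706, 0.709, 0.0]
ft_force: [0.6, -0.6, -0.0]
finger_gap: 0.0429
t 3.15 p [0.4444 0.007  0.1106] yaw 90.25 tilt [-0.02  0.    0.  ] gap 0.0429 F [ 0.6  -0.56 -0.  ] q6 1.582
tool delta now-axes mm [-1.   0.1  0.6]  target-axes mm [-1.   0.1  0.6] rot [ 0.02 -0.    0.25]
t 3.2 p [0.4443 0.007  0.1103] yaw 90.24 tilt [ 0.  0. -0.] gap 0.0428 F [-0.06  0.11 -1.1 ] q6 1.582
tool delta now-axes mm [-1.   0.2  0.3]  target-axes mm [-1.   0.2  0.3] rot [-0.   -0.    0.24]
```

View pics/w2.png

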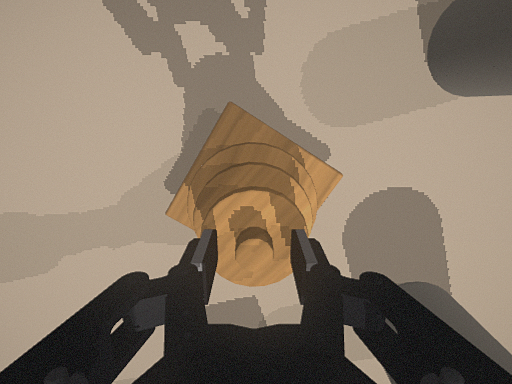

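The knob at (254,250) sits centred between the pads at columns 215 and 293, so I'll close.

```bash
python3 -m jog '{"hand":[1,1,1,1,1,1],"translation":[[0,0,0],[0,0,0],[0,0,0],[0,0,0],[0,0,0],[0,0,0]],"rotation":[[0,0,0],[0,0,0],[0,0,0],[0,0,0],[0,0,0],[0,0,0]]}'; python3 go.py 0.433 0.277 0.25 90
```

```text
time_s: 3.8
ee_pos: [0.445, 0.0067, 0.111]
ee_rot: [0.001, 0.706, 0.708, 0.001]
ft_force: [-0.1, -0.5, 5.0]
finger_gap: 0.0191
t 3.8 p [0.445  0.0067 0.111 ] yaw 90.22 tilt [-0.1  0.   0. ] gap 0.0191 F [-0.12 -0.54  5.01] q6 1.582
tool delta now-axes mm [ 270.3  -10.7 -139. ]  target-axes mm [ 270.3  -12.  -139. ] rot [ 0.1  -0.    0.22]
```

```bash
python3 -m jog '{"hand":[1,1,1,1,1,1],"translation":[[0,0,-0.01],[0,0,-0.02],[0,0,-0.03],[0,0,-0.03],[0,0,-0.03],[0,0,-0.01]],"rotation":[[0,0,0],[0,0,0],[0,0,0],[0,0,0],[0,0,0],[0,0,0]]}'; python3 - <<'E'
from h import *
for n in ['wrist','side']:
  im=ctrl.camera(n)
  cv2.imwrite(f'pics/{n}3.png',cv2.convertScaleAbs(im[:,:,::-1],alpha=1.3))
E
python3 go.py 0.433 0.277 0.25 90
```

```text
time_s: 4.4
ee_pos: [0.445, 0.0068, 0.2433]
ee_rot: [0.001, 0.706, 0.709, 0.001]
ft_force: [0.4, -0.2, -0.6]
finger_gap: 0.0189
t 4.5 p [0.4448 0.0067 0.2414] yaw 90.22 tilt [-0.11 -0.   -0.  ] gap 0.0189 F [-0.18  0.49 -0.69] q6 1.582
tool delta now-axes mm [270.3 -10.8  -8.7]  target-axes mm [270.3 -11.8  -8.6] rot [0.11 0.   0.22]
```

View pics/wrist3.png

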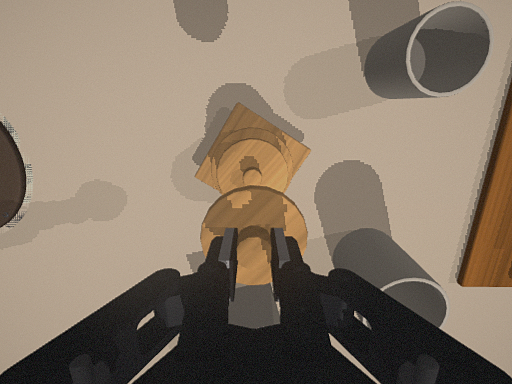

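View pics/side3.png

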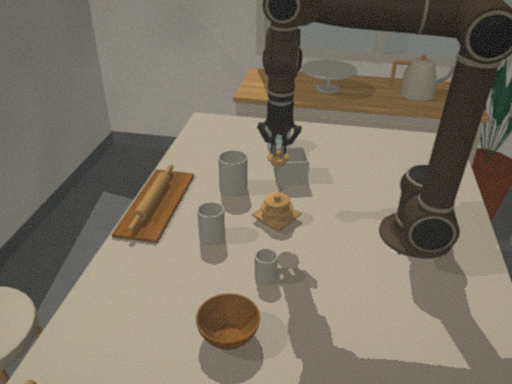

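```bash
python3 -m jog '{"hand":[1,1,1,1,1,1],"translation":[[0.02,-0.002,0],[0.04,-0.002,0],[0.045,-0.003,0],[0.045,-0.003,0],[0.03,-0.002,0],[0.0,0,0]],"rotation":[[0,0,0],[0,0,0],[0,0,0],[0,0,0],[0,0,0],[0,0,0]]}'; cat > look.py <<'E'
from h import *
import sys
n=sys.argv[1];x0,x1,y0,y1=map(int,sys.argv[2:6]);k=float(sys.argv[6]);cam=sys.argv[7] if len(sys.argv)>7 else 'wrist'
m=ctrl.camera_model(cam);im=ctrl.camera(cam);np.save(n+'.npy',np.r_[np.ravel(m['rvec']),np.ravel(m['tvec']),x0,y0,k]);cv2.imwrite(f'pics/{n}_full.png',im[:,:,::-1])
cv2.imwrite(f'pics/{n}.png',cv2.convertScaleAbs(cv2.resize(im[y0:y1,x0:x1,::-1],None,fx=k,fy=k,interpolation=cv2.INTER_CUBIC),alpha=1.3))
E
cat >> h.py <<'E'
def pic(n,pts,z,cam='wrist'):
    m=ctrl.camera_model(cam);v=np.load(n+'.npy');m['rvec'],m['tvec']=v[:3],v[3:6]
    return plane(m,(np.float64(pts)+.5)/v[8]-.5+v[6:8],z)
E
python3 look.py w4 0 512 0 384 1.5; python3 go.py 0.433 0.277 0.25 90
```

```text
time_s: 5.1
ee_pos: [0.4304, 0.1894, 0.2379]
ee_rot: [-0.001, 0.704, 0.71, -0.001]
ft_force: [-0.1, -0.2, -0.6]
finger_gap: 0.0195
t 5.15 p [0.4305 0.1878 0.2382] yaw 90.42 tilt [ 0.19 -0.09  0.  ] gap 0.0196 F [-0.85 -0.47 -1.4 ] q6 1.975
tool delta now-axes mm [ 89.1   3.1 -12. ]  target-axes mm [ 89.2   2.5 -11.8] rot [-0.19  0.09  0.42]
```

View pics/w4.png

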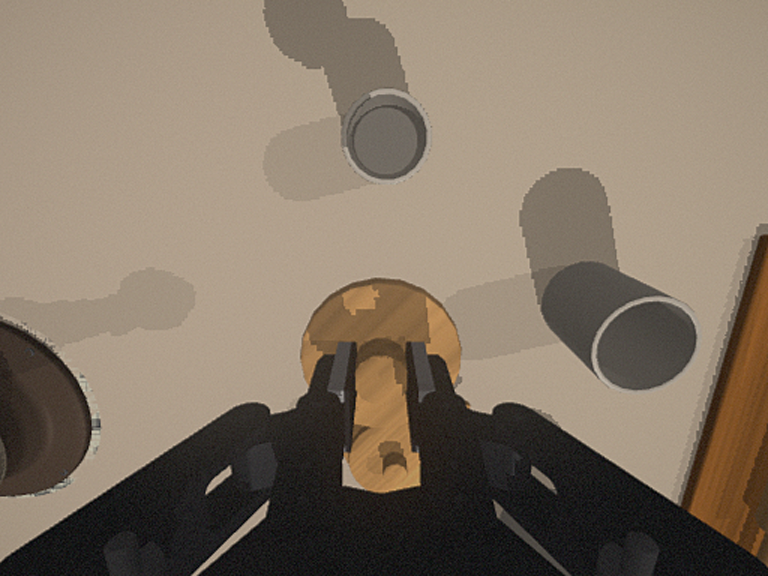

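```bash
python3 - <<'E'
from h import *
print('small',circ(pic('w4',[[341,136],[430,136],[386,88],[386,184]],.08)))
print('med',circ(pic('w4',[[590,352],[698,335],[650,295],[640,391]],.105)))
print('lid',circ(pic('w4',[[300,345],[462,345],[380,278],[330,298],[428,296]],.2365)))
E
```

```text
small (array([0.43228772, 0.27837074]), np.float64(0.031133696901986342))
med (array([0.62595706, 0.13393167]), np.float64(0.03940181459770741))
lid (array([0.43032674, 0.19074255]), np.float64(0.03181650764929195))
```

```bash
python3 -m jog '{"hand":[1,1,1,1,1,1,1,1],"translation":[[0.02,0.0005,0],[0.03,0.001,0],[0.0265,0.0008,0],[0.012,0,0.01],[0,0,0.04],[0,0,0.04],[0,0,0.023],[0,0,0]],"rotation":[[0,0,0.4],[0,0,0],[0,0,0],[0,0,0],[0,0,0],[0,0,0],[0,0,0],[0,0,0]]}'; python3 look.py w5 150 400 150 384 2.5; python3 look.py s5 300 350 130 200 8 scene;python3 look.py d5 230 300 200 300 6 side;python3 go.py 0.4327 0.2775 0.125 90
```

```text
time_s: 5.95
ee_pos: [0.4314, 0.2723, 0.1225]
ee_rot: [-0.001, 0.709, 0.706, -0.004]
ft_force: [-0.9, -0.4, 0.0]
finger_gap: 0.0192
t 6.1 p [0.4344 0.2747 0.1281] yaw 89.77 tilt [-0.04  0.01  0.  ] gap 0.0187 F [-0.35 -1.04 -0.53] q6 2.139
tool delta now-axes mm [ 2.8 -1.8  3.1]  target-axes mm [ 2.8 -1.7  3.1] rot [ 0.04 -0.01 -0.23]
```

View pics/w5.png

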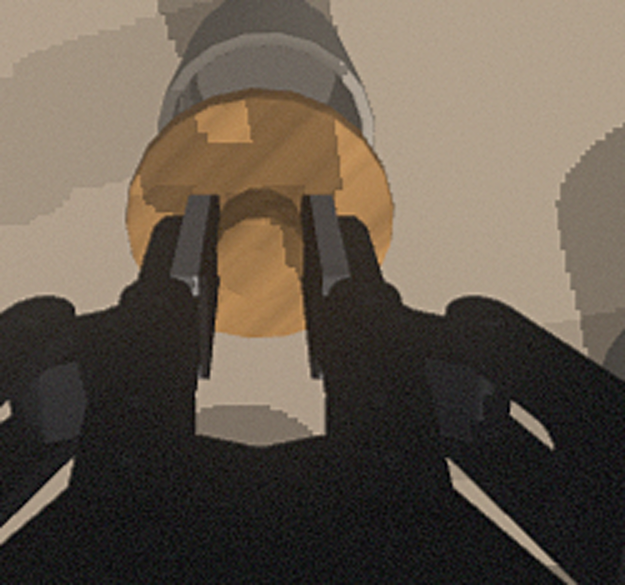

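View pics/s5.png

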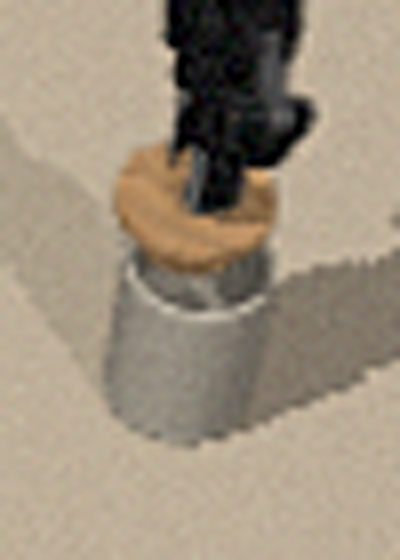

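View pics/d5.png

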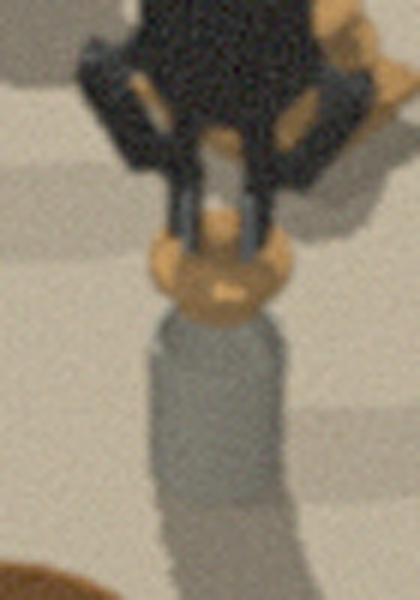

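```bash
python3 - <<'E'
from h import *
print('lid',circ(pic('w5',[[128,217],[393,217],[262,97],[262,337]],.125)))
print('jar',circ(pic('w5',[[161,130],[376,130],[265,32],[196,52],[335,52]],.08)))
E
python3 go.py
```

```text
lid (array([0.43143479, 0.27504156]), np.float64(0.030534532379149812))
jar (array([0.43326691, 0.27961106]), np.float64(0.03130960970296495))
t 6.1 p [0.4344 0.2747 0.1281] yaw 89.77 tilt [-0.04  0.01  0.  ] gap 0.0187 F [-0.35 -1.04 -0.53] q6 2.139
```

```bash
python3 -m jog '{"hand":[1,1,1,1,1],"translation":[[0.0035,0,0],[0,0,0.01],[0,0,0.01],[0,0,0.01],[0,0,0]],"rotation":[[0,0,0],[0,0,0],[0,0,0],[0,0,0],[0,0,0]]}'; python3 look.py w6 150 400 150 384 2.5; python3 go.py 0.4335 0.278 0.092 90
```

```text
time_s: 6.6
ee_pos: [0.4329, 0.278, 0.0953]
ee_rot: [-0.0, 0.708, 0.706, -0.002]
ft_force: [-0.4, 0.1, -0.4]
finger_gap: 0.0191
t 6.65 p [0.4332 0.2783 0.0961] yaw 89.83 tilt [ 0.11 -0.07  0.  ] gap 0.0193 F [-0.45  0.38 -0.31] q6 2.145
tool delta now-axes mm [-0.3  0.3  4.1]  target-axes mm [-0.3  0.3  4.1] rot [-0.11  0.07 -0.17]
```

View pics/w6.png

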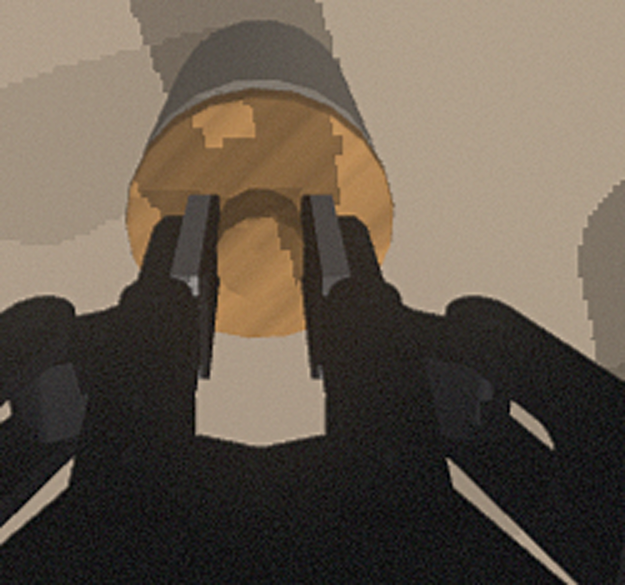

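The lid is concentric with the jar and already partly inside it. I'll lower it the last few mm.

```bash
python3 -m jog '{"hand":[1,1,1,1],"translation":[[0,0,0.002],[0,0,0.002],[0,0,0.0005],[0,0,0]],"rotation":[[0,0,0],[0,0,0],[0,0,0],[0,0,0]]}'; python3 go.py 0.4335 0.278 0.092 90
```

```text
time_s: 7.05
ee_pos: [0.4343, 0.2789, 0.0934]
ee_rot: [0.0, 0.708, 0.706, 0.001]
ft_force: [-1.3, 0.8, 2.8]
finger_gap: 0.0193
t 7.05 p [0.4343 0.2789 0.0934] yaw 89.83 tilt [-0.05  0.03  0.  ] gap 0.0193 F [-1.26  0.76  2.75] q6 2.145
tool delta now-axes mm [-0.9 -0.8  1.4]  target-axes mm [-0.9 -0.8  1.4] rot [ 0.05 -0.03 -0.17]
```

```bash
python3 -m jog '{"hand":[0.5,0,0,0,0,0,0,0],"translation":[[0,0,0],[0,0,0],[0,0,0],[0,0,-0.01],[0,0,-0.02],[0,0,-0.04],[0,0,-0.04],[0,0,-0.04]],"rotation":[[0,0,0],[0,0,0],[0,0,0],[0,0,0],[0,0,0],[0,0,0],[0,0,0],[0,0,0]]}'; python3 look.py w7 0 512 0 384 1.5;  python3 look.py d7 0 512 0 384 1.5 side; python3 go.py 0.4445 0.006 0.25 90
```

```text
time_s: 7.85
ee_pos: [0.4337, 0.2785, 0.245]
ee_rot: [0.0, 0.708, 0.706, 0.0]
ft_force: [1.0, 1.1, 0.3]
finger_gap: 0.0429
t 7.95 p [0.4358 0.2798 0.2493] yaw 89.83 tilt [-0.46  0.29  0.  ] gap 0.0424 F [0.63 0.63 0.65] q6 2.145
tool delta now-axes mm [-273.8    9.5   -2.1]  target-axes mm [-273.8    8.7   -0.7] rot [ 0.46 -0.29 -0.17]
```

View pics/w7.png

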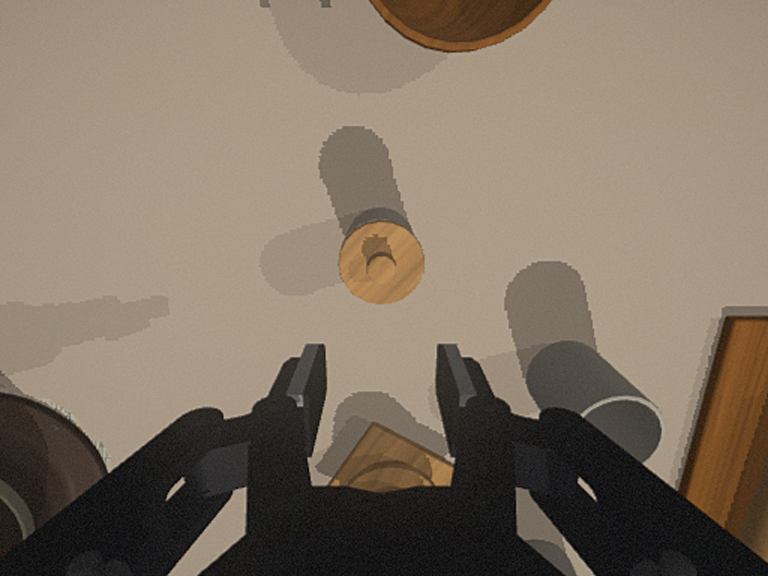

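View pics/d7.png

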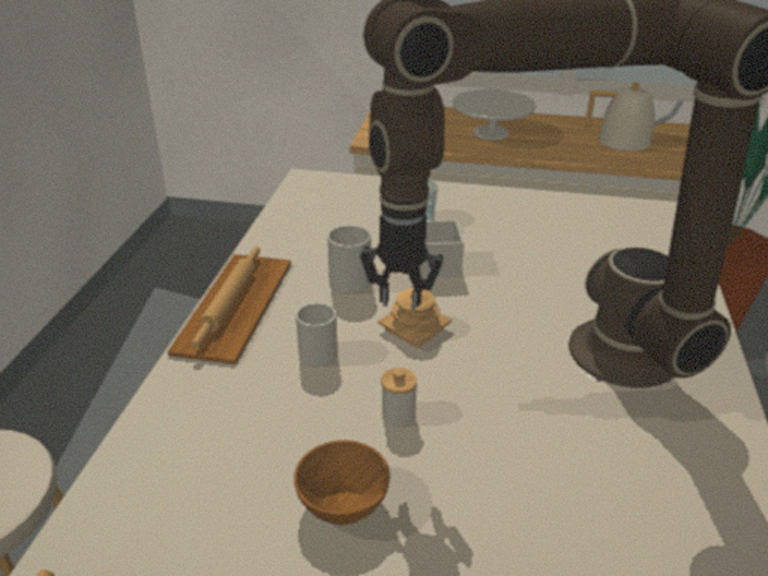

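The small lid sits flat on its jar (knob at (381,264) in the wrist view). Next is the medium lid.

```bash
python3 -m jog '{"hand":[0,0,0,0,0,0,0,0,0],"translation":[[-0.02,0.001,0],[-0.045,0.0015,0],[-0.045,0.0015,0],[-0.045,0.001,0],[-0.045,0.001,0],[-0.045,0.001,0],[-0.028,0.001,0],[0,0,0.03],[0,0,0]],"rotation":[[0,0,0],[0,0,0],[0,0,0],[0,0,0],[0,0,0],[0,0,0],[0,0,0],[0,0,0],[0,0,0]]}'; python3 look.py w8 150 350 60 260 3;python3 go.py 0.4445 0.006 0.0835 90
```

```text
time_s: 8.85
ee_pos: [0.4394, 0.0047, 0.2101]
ee_rot: [-0.002, 0.709, 0.705, -0.002]
ft_force: [-0.1, -0.1, -0.4]
finger_gap: 0.0429
t 8.9 p [0.4399 0.0053 0.2117] yaw 89.77 tilt [ 0.19  0.   -0.  ] gap 0.0424 F [-0.04  0.04  0.95] q6 1.587
tool delta now-axes mm [  0.7   5.  128.2]  target-axes mm [  0.7   4.6 128.2] rot [-0.19 -0.   -0.23]
```

View pics/w8.png

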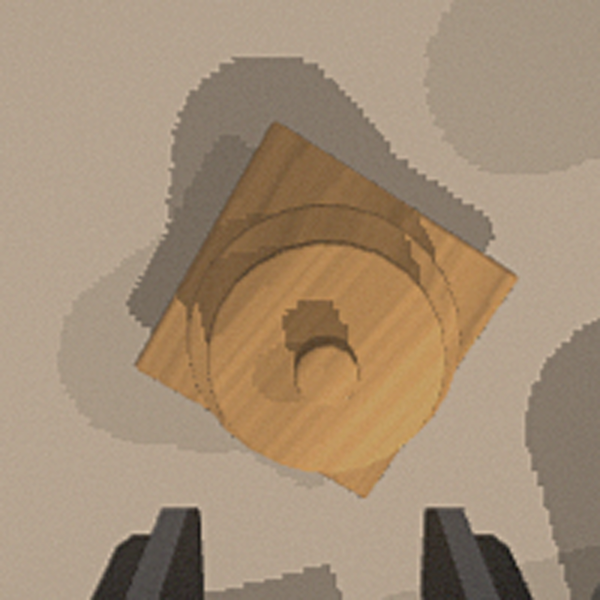

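```bash
python3 - <<'E'
from h import *
print('knob',circ(pic('w8',[[295,374],[360,374],[327,341],[327,406]],.097)))
print('plate',circ(pic('w8',[[209,357],[444,357],[327,243],[327,472]],.081)))
E
python3 go.py 0.4445 0.006 0.0835 90
```

```text
knob (array([0.44383057, 0.00623218]), np.float64(0.010873093223916573))
plate (array([0.44367435, 0.00559399]), np.float64(0.04089316069217887))
t 8.9 p [0.4399 0.0053 0.2117] yaw 89.77 tilt [ 0.19  0.   -0.  ] gap 0.0424 F [-0.04  0.04  0.95] q6 1.587
tool delta now-axes mm [  0.7   5.  128.2]  target-axes mm [  0.7   4.6 128.2] rot [-0.19 -0.   -0.23]
```

```bash
python3 -m jog '{"hand":[0,0,0,0,0,0],"translation":[[0.0005,0.004,0.02],[0,0,0.045],[0,0,0.03],[0,0,0.02],[0,0,0.01],[0,0,0]],"rotation":[[0,0,0],[0,0,0],[0,0,0],[0,0,0],[0,0,0],[0,0,0]]}'; python3 go.py 0.444 0.006 0.0835 90
```

```text
time_s: 9.5
ee_pos: [0.4449, 0.0067, 0.0876]
ee_rot: [-0.0, 0.708, 0.706, -0.0]
ft_force: [-0.4, 0.2, -0.1]
finger_gap: 0.0427
t 9.5 p [0.4449 0.0067 0.0876] yaw 89.9 tilt [ 0.08 -0.    0.  ] gap 0.0427 F [-0.45  0.18 -0.13] q6 1.588
tool delta now-axes mm [-0.7 -0.9  4.1]  target-axes mm [-0.7 -0.9  4.1] rot [-0.08  0.   -0.1 ]
```

```bash
python3 -m jog '{"hand":[0,0.5,1,1,1,1,1],"translation":[[-0.0005,-0.0005,0.004],[0,0,0],[0,0,0],[0,0,0],[0,0,0],[0,0,0],[0,0,0]],"rotation":[[0,0,0],[0,0,0],[0,0,0],[0,0,0],[0,0,0],[0,0,0],[0,0,0]]}'; python3 go.py
python3 -m jog '{"hand":[1,1,1,1,1,1],"translation":[[0,0,-0.01],[0,0,-0.02],[0,0,-0.04],[0,0,-0.05],[0,0,-0.04],[0,0,-0.01]],"rotation":[[0,0,0],[0,0,0],[0,0,0],[0,0,0],[0,0,0],[0,0,0]]}';python3 look.py w9 0 512 0 384 1.5; python3 go.py 0.626 0.132 0.25 90
```

```text
time_s: 10.2
ee_pos: [0.4454, 0.0057, 0.0845]
ee_rot: [0.001, 0.708, 0.706, 0.001]
ft_force: [0.9, -0.1, 5.8]
finger_gap: 0.0193
t 10.2 p [0.4454 0.0057 0.0845] yaw 89.82 tilt [-0.1   0.01  0.  ] gap 0.0193 F [ 0.95 -0.11  5.76] q6 1.587
time_s: 10.8
ee_pos: [0.4457, 0.0057, 0.2585]
ee_rot: [0.002, 0.708, 0.706, 0.002]
ft_force: [1.2, 0.1, -1.4]
finger_gap: 0.0191
t 10.85 p [0.4457 0.0056 0.2577] yaw 89.83 tilt [-0.29  0.    0.  ] gap 0.0194 F [ 0.62 -0.14 -0.11] q6 1.587
tool delta now-axes mm [126.9 179.8   8.7]  target-axes mm [126.4 180.3   7.7] rot [ 0.29 -0.   -0.17]
```

View pics/w9.png

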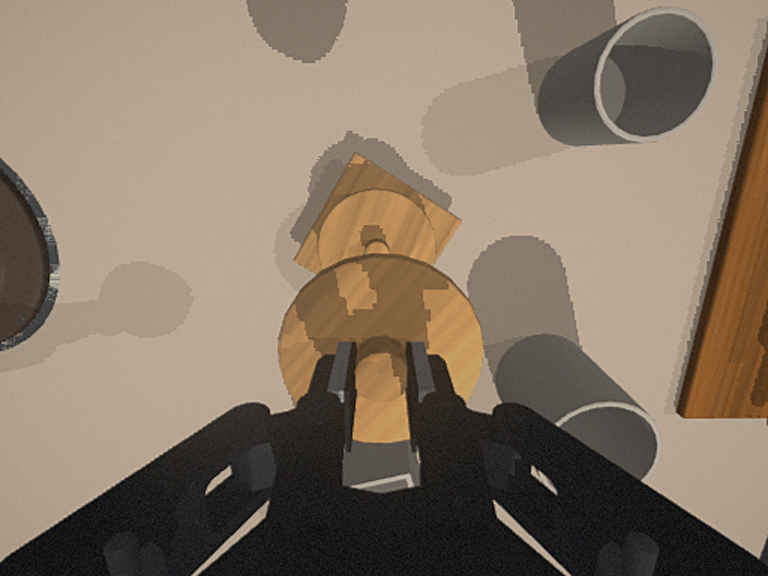

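```bash
python3 - <<'E'
from h import *
print('med',circ(pic('w9',[[596,85],[714,65],[662,7],[645,142],[610,45],[700,108]],.105)))
print('lid',circ(pic('w9',[[278,347],[484,347],[380,254],[380,443]],.255)))
E
python3 -m jog '{"hand":[1,1,1,1,1,1,1],"translation":[[0.01,0.015,0],[0.022,0.032,0],[0.028,0.04,0],[0.028,0.04,0.01],[0.028,0.04,0.02],[0.01,0.014,0.025],[0,0,0]],"rotation":[[0,0,0],[0,0,0],[0,0,0],[0,0,0],[0,0,0],[0,0,0],[0,0,0]]}';  python3 go.py 0.627 0.1325 0.155 90
```

```text
med (array([0.62773137, 0.1312632 ]), np.float64(0.03901041634818221))
lid (array([0.44577111, 0.00668676]), np.float64(0.041215589042505205))
time_s: 11.55
ee_pos: [0.6233, 0.1314, 0.1916]
ee_rot: [-0.003, 0.707, 0.707, -0.005]
ft_force: [-0.5, -0.1, -0.5]
finger_gap: 0.0192
t 11.55 p [0.6233 0.1314 0.1916] yaw 89.95 tilt [ 0.64 -0.11  0.  ] gap 0.0192 F [-0.55 -0.1  -0.49] q6 1.779
tool delta now-axes mm [ 1.1  4.1 36.5]  target-axes mm [ 1.1  3.7 36.6] rot [-0.64  0.11 -0.05]
```

```bash
python3 -m jog '{"hand":[1,1,1],"translation":[[0,0.002,0.02],[0,0.002,0.015],[0,0,0]],"rotation":[[0,0,0],[0,0,0],[0,0,0]]}';  python3 look.py w10 150 400 150 384 2.5;python3 look.py d10 180 250 150 250 6 side; python3 go.py 0.6275 0.1315 0.1175 90
```

```text
time_s: 11.85
ee_pos: [0.626, 0.1291, 0.1619]
ee_rot: [-0.002, 0.708, 0.706, -0.002]
ft_force: [-0.3, 0.0, -0.8]
finger_gap: 0.0185
t 11.95 p [0.6272 0.1293 0.1648] yaw 89.81 tilt [ 0.08 -0.02  0.  ] gap 0.019 F [-0.99  0.29 -0.33] q6 1.778
tool delta now-axes mm [ 2.2  0.4 47.3]  target-axes mm [ 2.2  0.3 47.3] rot [-0.08  0.02 -0.19]
```

View pics/w10.png

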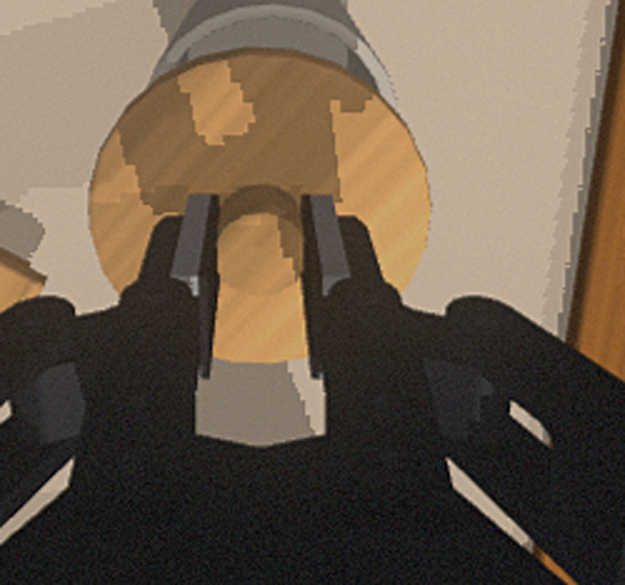

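View pics/d10.png

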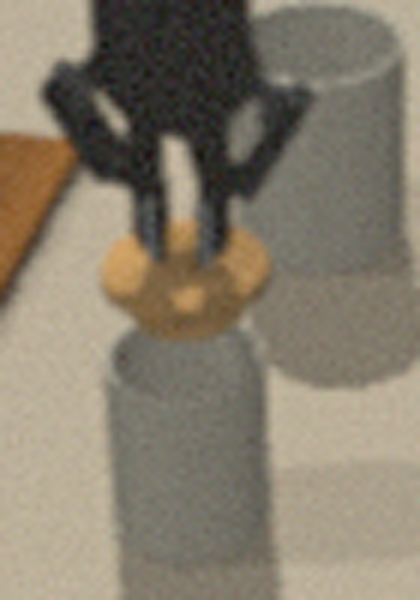

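```bash
python3 - <<'E'
from h import *
print('jar',circ(pic('w10',[[155,88],[398,110],[275,5],[190,35],[360,38]],.105)))
print('lid',circ(pic('w10',[[90,205],[431,205],[262,50],[262,362]],.162)))
E

```

```text
jar (array([0.62987228, 0.13337542]), np.float64(0.038911771813299134))
lid (array([0.62601203, 0.13215536]), np.float64(0.03986977322027798))
```

```bash
python3 -m jog '{"hand":[1,1,1,1],"translation":[[0.002,0.0015,0.005],[0,0,0.01],[0,0,0.01],[0,0,0]],"rotation":[[0,0,0],[0,0,0],[0,0,0],[0,0,0]]}';  python3 look.py w11 150 400 150 384 2.5; python3 go.py 0.628 0.1315 0.1175 90
```

```text
time_s: 12.35
ee_pos: [0.6284, 0.1314, 0.1378]
ee_rot: [-0.001, 0.708, 0.706, -0.001]
ft_force: [-1.2, -0.3, 0.5]
finger_gap: 0.0192
t 12.4 p [0.6287 0.1314 0.1386] yaw 89.82 tilt [ 0.12 -0.03  0.  ] gap 0.0192 F [ 0.28  0.76 -0.07] q6 1.78
tool delta now-axes mm [ 0.1 -0.7 21.1]  target-axes mm [ 0.1 -0.7 21.1] rot [-0.12  0.03 -0.18]
```

View pics/w11.png

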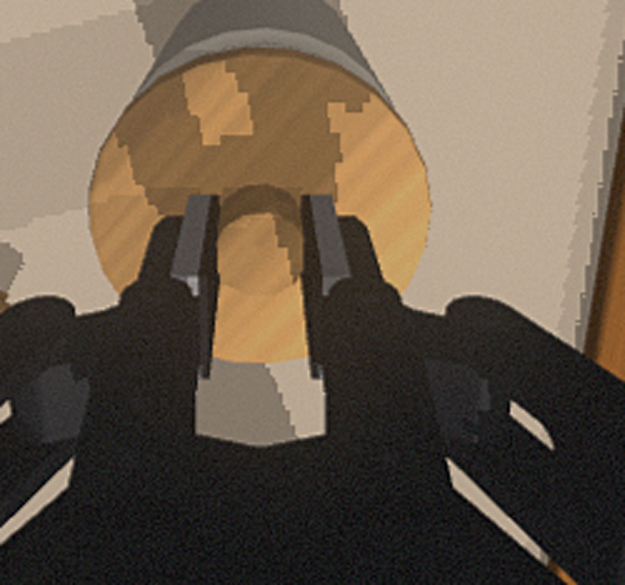

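```bash
python3 -m jog '{"hand":[1,1,1,1,1,1],"translation":[[0,0.0005,0.006],[0,0,0.006],[0,0,0.004],[0,0,0.002],[0,0,0.001],[0,0,0]],"rotation":[[0,0,0],[0,0,0],[0,0,0],[0,0,0],[0,0,0],[0,0,0]]}'; python3 go.py 0.628 0.1315 0.1175 90
```

```text
time_s: 13.0
ee_pos: [0.63, 0.1316, 0.1208]
ee_rot: [-0.0, 0.708, 0.706, -0.0]
ft_force: [-0.1, 0.1, -0.5]
finger_gap: 0.0191
t 13.0 p [0.63   0.1316 0.1208] yaw 89.83 tilt [ 0. -0.  0.] gap 0.0191 F [-0.07  0.15 -0.48] q6 1.78
tool delta now-axes mm [-0.1 -2.   3.3]  target-axes mm [-0.1 -2.   3.3] rot [-0.    0.   -0.17]
```

```bash
python3 -m jog '{"hand":[1,1,1,1],"translation":[[0,-0.0005,0.0015],[0,0,0.001],[0,0,0.001],[0,0,0]],"rotation":[[0,0,0],[0,0,0],[0,0,0],[0,0,0]]}'; python3 look.py w12 150 400 150 384 2.5;python3 go.py 0.628 0.1315 0.1175 90
```

```text
time_s: 13.4
ee_pos: [0.6297, 0.1317, 0.1184]
ee_rot: [0.0, 0.708, 0.706, 0.001]
ft_force: [-1.5, -0.8, 5.1]
finger_gap: 0.0195
t 13.45 p [0.6297 0.1317 0.1184] yaw 89.83 tilt [-0.08  0.01  0.  ] gap 0.0188 F [-1.99  0.6   4.4 ] q6 1.78
tool delta now-axes mm [-0.2 -1.7  0.9]  target-axes mm [-0.2 -1.7  0.9] rot [ 0.08 -0.01 -0.17]
```

View pics/w12.png

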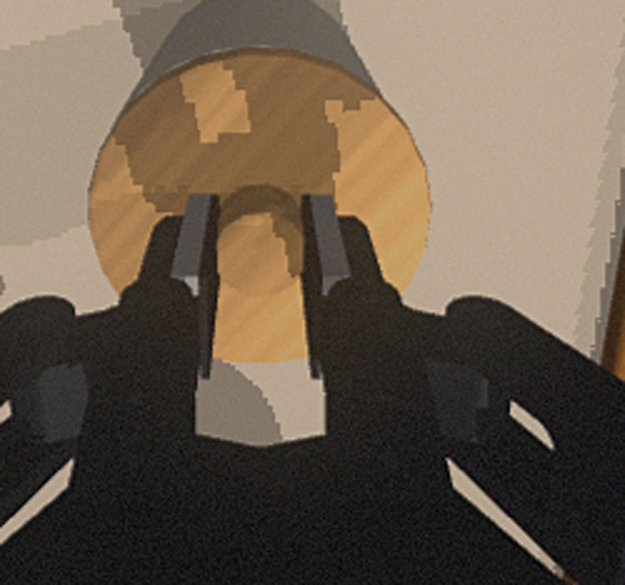

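The medium lid is home on the rim with about 5 N of contact. I'll release and retreat.

```bash
python3 -m jog '{"hand":[0.5,0,0,0,0,0,0,0],"translation":[[0,0,0],[0,0,0],[0,0,0],[0,0,-0.01],[0,0,-0.02],[0,0,-0.04],[0,0,-0.04],[0,0,-0.02]],"rotation":[[0,0,0],[0,0,0],[0,0,0],[0,0,0],[0,0,0],[0,0,0],[0,0,0],[0,0,0]]}'; python3 look.py w13 0 512 0 384 1.5;  python3 look.py d13 170 330 130 290 4 side; python3 go.py 0.444 0.006 0.2 90
```

```text
time_s: 14.25
ee_pos: [0.6302, 0.1318, 0.2519]
ee_rot: [0.001, 0.708, 0.706, 0.002]
ft_force: [0.9, 0.9, 0.1]
finger_gap: 0.0425
t 14.35 p [0.6308 0.1319 0.252 ] yaw 89.83 tilt [-0.38  0.08  0.  ] gap 0.043 F [ 0.02 -0.19 -0.53] q6 1.78
tool delta now-axes mm [-126.6 -186.8   50.6]  target-axes mm [-125.9 -186.8   52. ] rot [ 0.38 -0.08 -0.17]
```

View pics/w13.png

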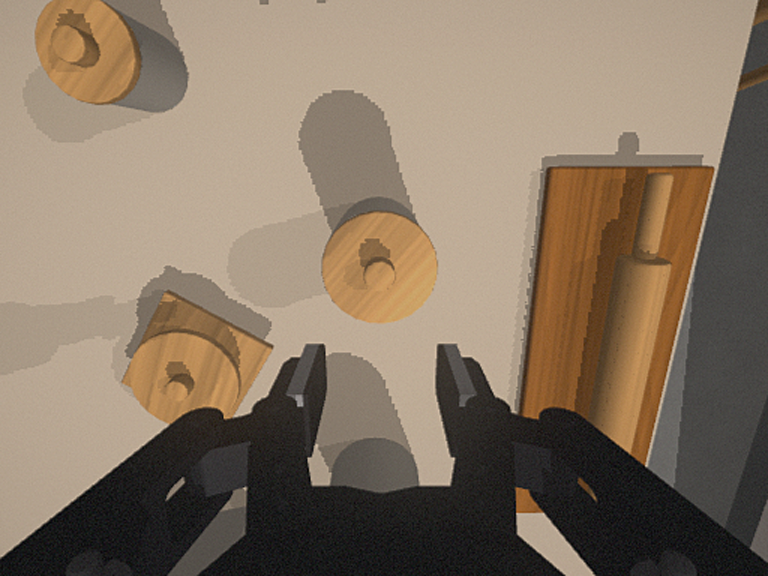

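View pics/d13.png

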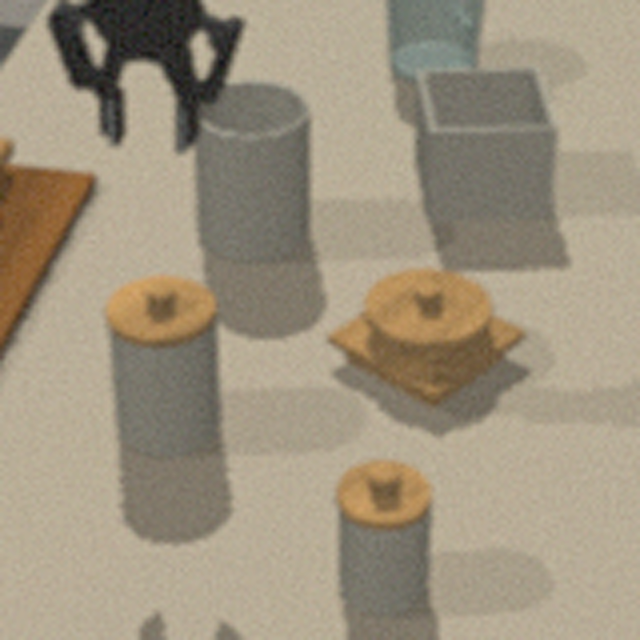

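```bash
python3 -m jog '{"hand":[0,0,0,0,0,0,0,0],"translation":[[-0.01,-0.015,0],[-0.025,-0.037,0],[-0.028,-0.041,0],[-0.028,-0.041,0.01],[-0.026,-0.039,0.02],[-0.0096,-0.0138,0.03],[0,0,0],[0,0,0]],"rotation":[[0,0,0],[0,0,0],[0,0,0],[0,0,0],[0,0,0],[0,0,0],[0,0,0],[0,0,0]]}'; python3 look.py w14 150 350 60 260 3;python3 go.py 0.444 0.006 0.057 90
```

```text
time_s: 15.15
ee_pos: [0.4434, 0.0064, 0.1878]
ee_rot: [-0.0, 0.708, 0.706, -0.0]
ft_force: [0.6, -0.5, -0.4]
finger_gap: 0.0427
t 15.2 p [0.4446 0.0067 0.1887] yaw 89.83 tilt [-0.08  0.01  0.  ] gap 0.0428 F [ 1.06 -0.16 -0.15] q6 1.589
tool delta now-axes mm [ -0.7  -0.8 131.7]  target-axes mm [ -0.7  -0.6 131.7] rot [ 0.08 -0.01 -0.17]
```

View pics/w14.png

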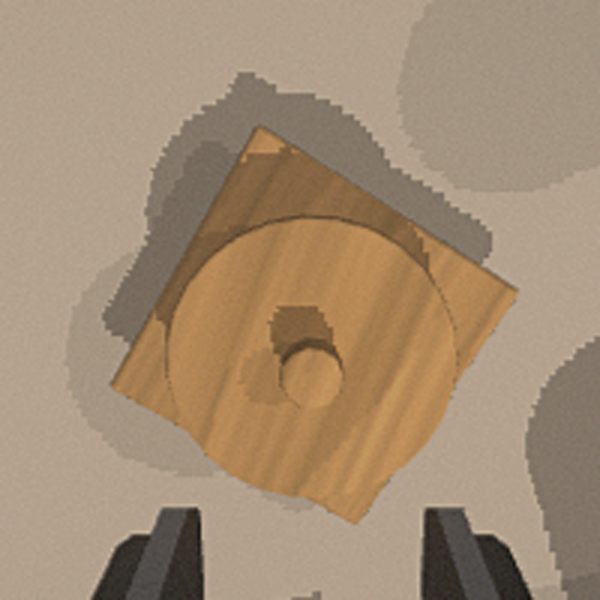

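```bash
python3 - <<'E'
from h import *
print('knob',circ(pic('w14',[[280,376],[343,376],[312,344],[312,408]],.070)))
print('plate',circ(pic('w14',[[166,357],[459,357],[312,216],[312,500]],.054)))
E
python3 -m jog '{"hand":[0,0,0,0,0,0],"translation":[[0,0,0.03],[0,0,0.045],[0,0,0.03],[0,0,0.012],[0,0,0.003],[0,0,0]],"rotation":[[0,0,0],[0,0,0],[0,0,0],[0,0,0],[0,0,0],[0,0,0]]}';python3 go.py 0.444 0.006 0.057 90
```

```text
knob (array([0.4431039 , 0.00570211]), np.float64(0.010840246342018947))
plate (array([0.44343648, 0.0048322 ]), np.float64(0.05180012348166911))
time_s: 15.8
ee_pos: [0.445, 0.0068, 0.069]
ee_rot: [0.0, 0.708, 0.706, 0.001]
ft_force: [0.1, 0.0, -0.2]
finger_gap: 0.0429
t 15.8 p [0.445  0.0068 0.069 ] yaw 89.86 tilt [-0.08  0.01  0.  ] gap 0.0429 F [ 0.07  0.04 -0.19] q6 1.588
tool delta now-axes mm [-0.8 -1.  12. ]  target-axes mm [-0.8 -1.  12. ] rot [ 0.08 -0.   -0.14]
```

```bash
python3 -m jog '{"hand":[0,0,0,0.5,1,1,1,1,1],"translation":[[-0.001,-0.0012,0.008],[0,0,0.004],[0,0,0],[0,0,0],[0,0,0],[0,0,0],[0,0,0],[0,0,0],[0,0,0]],"rotation":[[0,0,0],[0,0,0],[0,0,0],[0,0,0],[0,0,0],[0,0,0],[0,0,0],[0,0,0],[0,0,0]]}';python3 go.py
python3 -m jog '{"hand":[1,1,1,1,1,1,1],"translation":[[0,0,-0.01],[0,0,-0.02],[0,0,-0.04],[0,0,-0.05],[0,0,-0.05],[0,0,-0.02],[0,0,0]],"rotation":[[0,0,0],[0,0,0],[0,0,0],[0,0,0],[0,0,0],[0,0,0],[0,0,0]]}';python3 look.py w15 0 512 0 384 1.5; python3 go.py 0.623 -0.147 0.25 90
```

```text
time_s: 16.7
ee_pos: [0.4425, 0.0054, 0.0562]
ee_rot: [0.0, 0.708, 0.706, 0.0]
ft_force: [-0.8, 0.1, 5.0]
finger_gap: 0.0192
t 16.7 p [0.4425 0.0054 0.0562] yaw 89.83 tilt [-0.03 -0.   -0.  ] gap 0.0192 F [-0.85  0.05  5.  ] q6 1.586
time_s: 17.4
ee_pos: [0.4439, 0.0055, 0.2495]
ee_rot: [0.002, 0.708, 0.706, 0.002]
ft_force: [0.1, 0.1, -1.9]
finger_gap: 0.0191
t 17.45 p [0.4431 0.0055 0.2471] yaw 89.83 tilt [-0.16  0.    0.  ] gap 0.0193 F [-0.14 -0.39 -0.91] q6 1.586
tool delta now-axes mm [-151.9  180.4   -2.4]  target-axes mm [-152.5  179.9   -2.9] rot [ 0.16 -0.   -0.17]
```

View pics/w15.png

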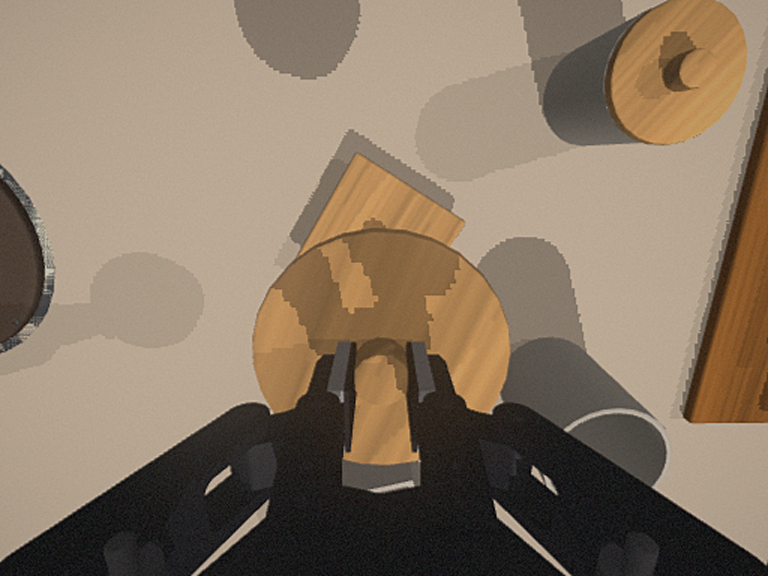

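```bash
python3 -m jog '{"hand":[1,1,1,1,1,1,1,1,1],"translation":[[-0.012,0.015,0],[-0.025,0.03,0],[-0.028,0.033,0],[-0.028,0.033,0],[-0.028,0.033,0],[-0.021,0.025,0.01],[-0.01,0.012,0.02],[0,0,0.025],[0,0,0]],"rotation":[[0,0,0],[0,0,0],[0,0,0],[0,0,0],[0,0,0],[0,0,0],[0,0,0],[0,0,0],[0,0,0]]}';python3 look.py w16 150 400 150 384 2.5; python3 look.py s16 170 240 170 250 7 scene; python3 look.py d16 200 280 110 200 6 side; python3 go.py 0.624 -0.1465 0.1412 90
```

```text
time_s: 18.35
ee_pos: [0.6209, -0.1478, 0.1839]
ee_rot: [-0.004, 0.709, 0.706, -0.003]
ft_force: [-1.9, -0.1, -1.7]
finger_gap: 0.0191
t 18.5 p [ 0.6227 -0.1473  0.1906] yaw 89.82 tilt [ 0.07  0.01 -0.  ] gap 0.0194 F [ 0.91 -1.1  -0.27] q6 1.342
tool delta now-axes mm [ 0.8  1.4 49.4]  target-axes mm [ 0.8  1.3 49.4] rot [-0.07 -0.01 -0.18]
```

View pics/w16.png

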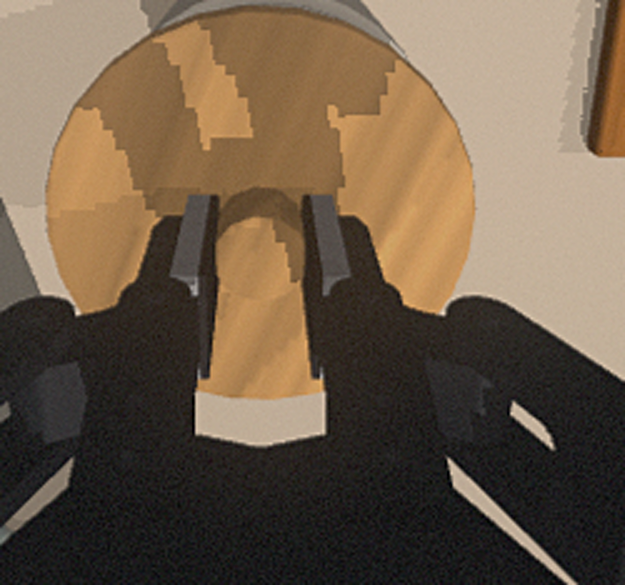

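View pics/s16.png

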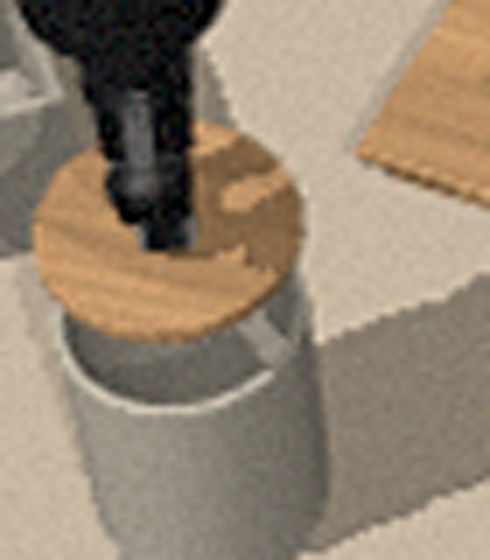

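View pics/d16.png

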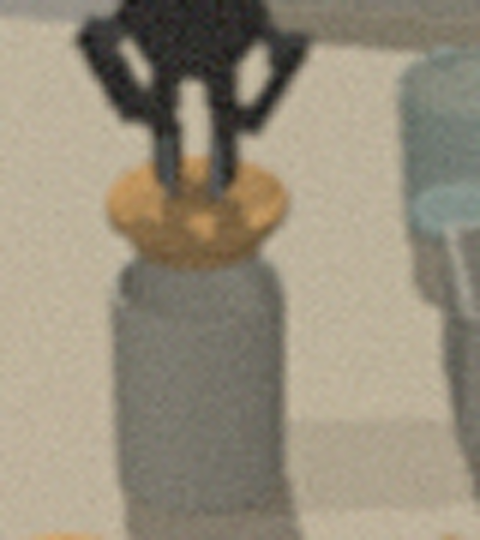

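```bash
python3 - <<'E'
from h import *
print('scene lid',circ(pic('s16',[[33,230],[304,230],[168,122],[168,338]],.186,'scene')),'jar',circ(pic('s16',[[62,325],[85,370],[120,398],[175,412],[230,400],[275,370],[303,320]],.13,'scene')))
print('wrist lid',circ(pic('w16',[[47,200],[474,200],[260,12],[260,398]],.1885)),'jar',circ(pic('w16',[[142,38],[200,8],[345,3],[412,55]],.13)))
E
```

```text
scene lid (array([ 0.62458575, -0.14765431]), np.float64(0.052550776540676705)) jar (array([ 0.62324598, -0.14757912]), np.float64(0.04783489861739034))
wrist lid (array([ 0.62087551, -0.14378815]), np.float64(0.04809600026053253)) jar (array([ 0.62351691, -0.15670103]), np.float64(0.05676033285185229))
```

```bash
python3 -m jog '{"hand":[1,1,1,1],"translation":[[0,0.0005,0.01],[0,0,0.012],[0,0,0.006],[0,0,0]],"rotation":[[0,0,0],[0,0,0],[0,0,0],[0,0,0]]}';python3 look.py w17 150 400 150 384 2.5; python3 look.py s17 170 240 170 250 7 scene; python3 go.py 0.624 -0.1465 0.1412 90
```

```text
time_s: 18.9
ee_pos: [0.6226, -0.1467, 0.1616]
ee_rot: [-0.001, 0.708, 0.706, -0.001]
ft_force: [-0.4, -0.2, -1.5]
finger_gap: 0.0195
t 19.0 p [ 0.6232 -0.147   0.1628] yaw 89.84 tilt [ 0.01  0.   -0.  ] gap 0.0189 F [-0.   -0.81 -0.26] q6 1.342
tool delta now-axes mm [ 0.5  0.8 21.6]  target-axes mm [ 0.5  0.8 21.6] rot [-0.01 -0.   -0.16]
```

View pics/w17.png

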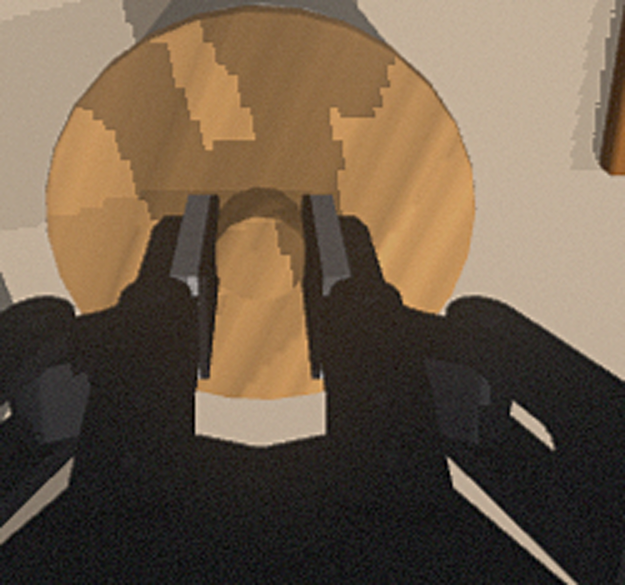

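View pics/s17.png

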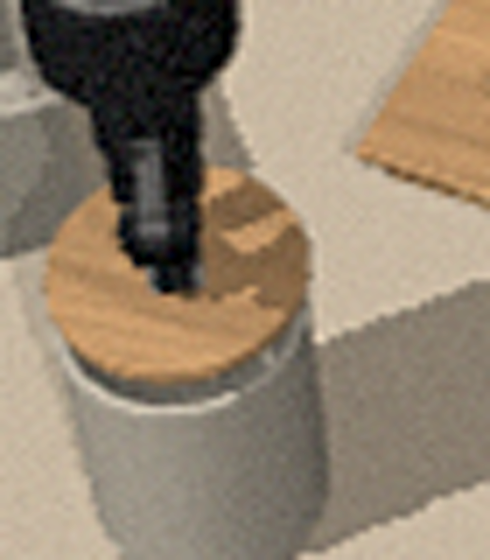

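```bash
python3 - <<'E'
import cv2
a=cv2.imread('pics/w17_full.png')[100:260,150:400];cv2.imwrite('pics/w17b.png',cv2.convertScaleAbs(cv2.resize(a,None,fx=3,fy=3,interpolation=cv2.INTER_CUBIC),alpha=1.5))
E
```

```text
(no output)
```

View pics/w17b.png

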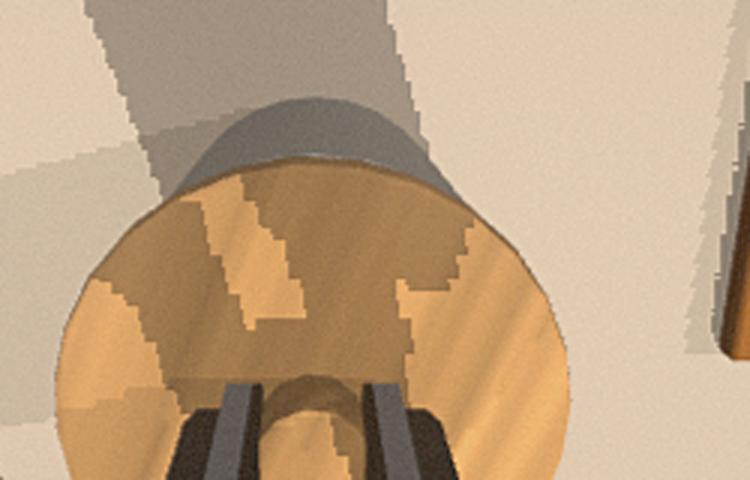

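```bash
python3 - <<'E'
from h import *
v=np.load('w17.npy');v[6:9]=[150,100,3];np.save('w17b.npy',v)
print('rim y',pic('w17b',[[315,154]],.13)-[0,.051],'lid', pic('w17b',[[315,158]],.152)-[0,.052],pic('w17b',[[315,165]],.161)-[0,.052])
print('lid x',(pic('w17b',[[56,385]],.161)+pic('w17b',[[570,385]],.161))/2)
print('scene jar',circ(pic('s17',[[62,350],[85,378],[120,400],[175,412],[230,402],[275,375],[300,340]],.13,'scene')))
print('scene lid',circ(pic('s17',[[43,275],[310,270],[180,165],[75,345],[165,381],[270,350]],.157,'scene')))
E
```

```text
rim y [[ 0.62320388 -0.14978213]] lid [[ 0.62316555 -0.14787616]] [[ 0.6231489  -0.14757961]]
lid x [[ 0.62269085 -0.13833892]]
scene jar (array([ 0.62149014, -0.14759544]), np.float64(0.050255911917625455))
scene lid (array([ 0.62327238, -0.14679103]), np.float64(0.052927799357812035))
```

```bash
python3 -m jog '{"hand":[1,1,1,1,1,1],"translation":[[-0.0012,-0.0005,0.002],[0,0,0.006],[0,0,0.006],[0,0,0.004],[0,0,0.001],[0,0,0]],"rotation":[[0,0,0],[0,0,0],[0,0,0],[0,0,0],[0,0,0],[0,0,0]]}';python3 go.py 0.623 -0.148 0.1412 90
```

```text
time_s: 19.6
ee_pos: [0.6227, -0.1482, 0.1435]
ee_rot: [-0.0, 0.708, 0.706, -0.0]
ft_force: [-1.0, 0.4, -1.0]
finger_gap: 0.0193
t 19.6 p [ 0.6227 -0.1482  0.1435] yaw 89.83 tilt [ 0.04  0.01 -0.  ] gap 0.0193 F [-1.    0.41 -0.96] q6 1.34
tool delta now-axes mm [0.3 0.3 2.3]  target-axes mm [0.2 0.3 2.3] rot [-0.04 -0.01 -0.17]
```

```bash
python3 -m jog '{"hand":[1,1,1,1],"translation":[[0,0,0.001],[0,0,0.001],[0,0,0.001],[0,0,0]],"rotation":[[0,0,0],[0,0,0],[0,0,0],[0,0,0]]}';python3 look.py s18 170 240 170 250 7 scene;python3 look.py d18 200 280 110 200 6 side;python3 go.py 0.623 -0.148 0.1412 90
```

```text
time_s: 20.0
ee_pos: [0.6231, -0.1484, 0.1417]
ee_rot: [0.0, 0.708, 0.706, 0.0]
ft_force: [-0.9, 1.6, 3.2]
finger_gap: 0.0194
t 20.1 p [ 0.6231 -0.1484  0.1416] yaw 89.83 tilt [-0.06 -0.02 -0.  ] gap 0.0192 F [-0.67  0.76  4.69] q6 1.34
tool delta now-axes mm [ 0.4 -0.1  0.4]  target-axes mm [ 0.4 -0.1  0.4] rot [ 0.06  0.02 -0.17]
```

View pics/s18.png

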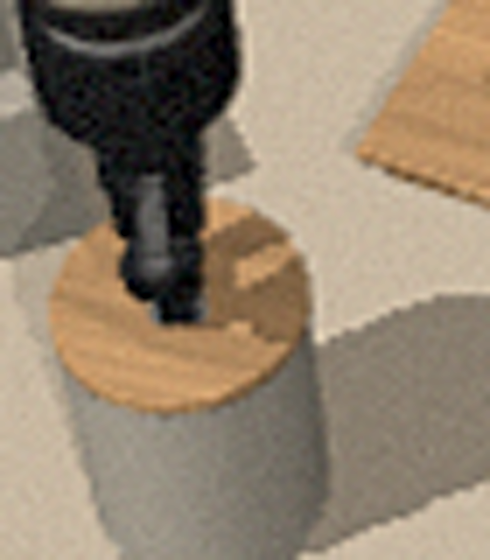

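View pics/d18.png

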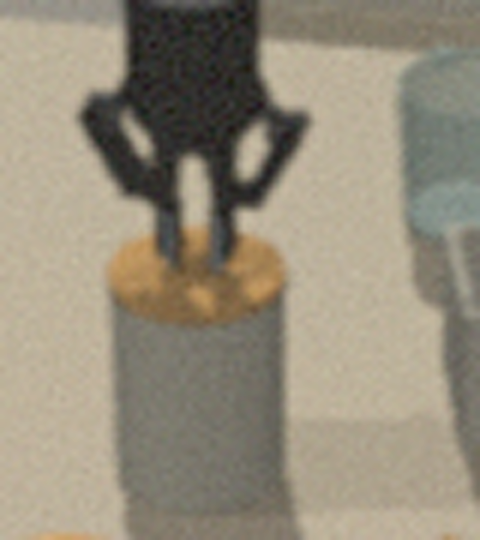

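The large lid is home (about 4.7 N). I'll release, then fly over to measure the square canister from above.

```bash
python3 -m jog '{"hand":[0.5,0,0,0,0,0,0,0],"translation":[[0,0,0],[0,0,0],[0,0,0],[0,0,-0.01],[0,0,-0.02],[0,0,-0.04],[0,0,-0.04],[0,0,-0.02]],"rotation":[[0,0,0],[0,0,0],[0,0,0],[0,0,0],[0,0,0],[0,0,0],[0,0,0],[0,0,0]]}'; python3 -m jog '{"hand":[0,0,0,0,0,0,0,0],"translation":[[-0.015,-0.015,0],[-0.032,-0.032,0],[-0.035,-0.035,0],[-0.035,-0.035,0],[-0.035,-0.035,0],[-0.025,-0.03,0],[-0.008,-0.01,0],[0,0,0]],"rotation":[[0,0,0],[0,0,0],[0,0,0],[0,0,0],[0,0,0],[0,0,0],[0,0,0],[0,0,0]]}';python3 go.py;python3 look.py w19 0 512 0 384 1.5
```

```text
time_s: 20.9
ee_pos: [0.6234, -0.1484, 0.2754]
ee_rot: [0.002, 0.708, 0.706, 0.001]
ft_force: [1.0, -0.0, -0.4]
finger_gap: 0.0429
time_s: 21.7
ee_pos: [0.4293, -0.3337, 0.2716]
ee_rot: [0.0, 0.709, 0.705, 0.0]
ft_force: [1.1, 0.1, 0.3]
finger_gap: 0.0424
t 21.7 p [ 0.4293 -0.3337  0.2716] yaw 89.66 tilt [-0.04 -0.02 -0.  ] gap 0.0424 F [1.1  0.09 0.3 ] q6 0.916
```

View pics/w19.png

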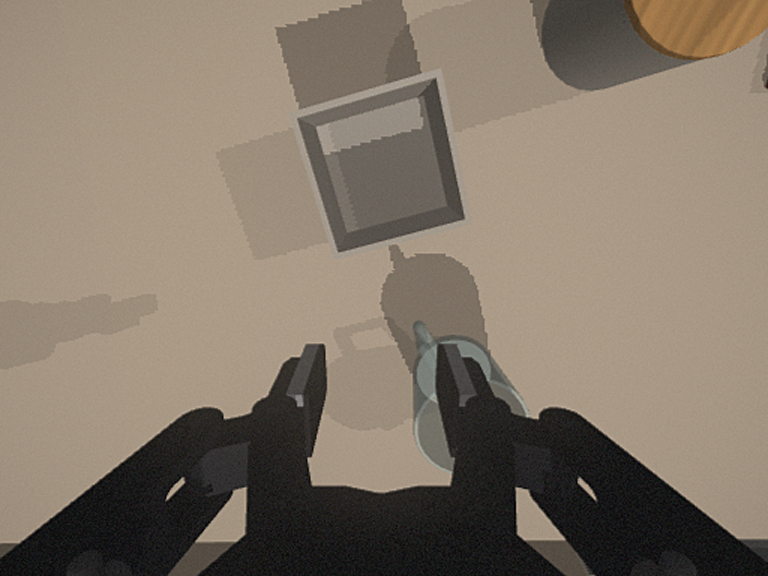

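```bash
python3 - <<'E'
from h import *
c=pic('w19',[[293,117],[440,70],[467,221],[337,256]],.095);e=np.diff(np.r_[c,c[:1]],axis=0)
print(c,c.mean(0),np.degrees(np.arctan2(e[:,1],e[:,0])),np.linalg.norm(e,axis=1))
c=pic('w19',[[314,125],[433,83],[450,212],[346,239]],.095);print(c,c.mean(0))
E
python3 go.py 0.443 0.005 0.23 90
```

```text
[[ 0.36610687 -0.22943923]
 [ 0.47191253 -0.19925915]
 [ 0.49722114 -0.3058149 ]
 [ 0.39417173 -0.33340444]] [ 0.43235307 -0.26697943] [  15.92030688  -76.63895582 -165.01165668  105.10662662] [0.1100258  0.1095201  0.10667879 0.10768658]
[[ 0.38108657 -0.23494898]
 [ 0.46725424 -0.20754217]
 [ 0.48355706 -0.29872886]
 [ 0.40185269 -0.31958097]] [ 0.43343764 -0.26520025]
t 21.75 p [ 0.4303 -0.3329  0.2714] yaw 89.75 tilt [-0.05  0.    0.  ] gap 0.0424 F [ 0.51 -0.74 -0.44] q6 0.916
tool delta now-axes mm [337.9  11.1  41.4]  target-axes mm [337.9  12.7  41.4] rot [ 0.05 -0.   -0.25]
```

```bash
python3 -m jog '{"hand":[0,0,0,0,0,0,0,0,0,0],"translation":[[0.02,0.001,0],[0.045,0.002,0],[0.045,0.002,0],[0.045,0.002,0.01],[0.045,0.002,0.01],[0.045,0.002,0.02],[0.045,0.0015,0.03],[0.036,0,0.03],[0.012,0,0],[0,0,0]],"rotation":[[0,0,0],[0,0,0],[0,0,0],[0,0,0],[0,0,0],[0,0,0],[0,0,0],[0,0,0],[0,0,0],[0,0,0]]}';python3 look.py w20 150 350 60 260 3;python3 go.py 0.443 0.005 0.030 90
```

```text
time_s: 22.75
ee_pos: [0.4437, 0.0044, 0.173]
ee_rot: [-0.0, 0.706, 0.708, -0.0]
ft_force: [1.0, 0.1, 0.7]
finger_gap: 0.0431
t 22.8 p [0.4443 0.0032 0.1738] yaw 90.03 tilt [-0.03 -0.01 -0.  ] gap 0.0427 F [0.65 0.18 0.48] q6 1.578
tool delta now-axes mm [  1.8  -1.4 143.8]  target-axes mm [  1.8  -1.3 143.8] rot [0.03 0.01 0.03]
```

View pics/w20.png

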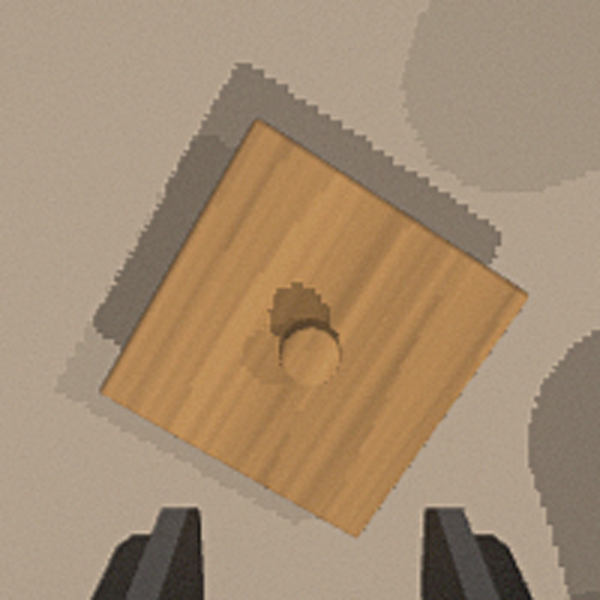

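```bash
python3 - <<'E'
from h import *
print('knob',circ(pic('w20',[[279,357],[341,357],[310,326],[310,388]],.043)))
c=pic('w20',[[258,120],[527,293],[358,536],[102,391]],.027);e=np.diff(np.r_[c,c[:1]],axis=0)
print(c.mean(0),np.degrees(np.arctan2(e[:,1],e[:,0])),np.linalg.norm(e,axis=1))
E
python3 -m jog '{"hand":[0,0,0,0,0,0],"translation":[[0.0018,-0.001,0.03],[0,0,0.045],[0,0,0.035],[0,0,0.015],[0,0,0.003],[0,0,0]],"rotation":[[0,0,0],[0,0,0],[0,0,0],[0,0,0],[0,0,0],[0,0,0]]}';python3 go.py 0.443 0.005 0.030 90
```

```text
knob (array([0.44278126, 0.00698268]), np.float64(0.01095110110047229))
[0.44317444 0.00778907] [ -31.54664331 -121.13325687  148.24114065   58.08931593] [0.11196746 0.11342915 0.11350463 0.11300808]
time_s: 23.4
ee_pos: [0.4437, 0.003, 0.0461]
ee_rot: [0.0, 0.709, 0.706, 0.0]
ft_force: [-0.2, -0.5, 0.2]
finger_gap: 0.0433
t 23.4 p [0.4437 0.003  0.0461] yaw 89.76 tilt [-0.06 -0.   -0.  ] gap 0.0433 F [-0.17 -0.49  0.21] q6 1.582
tool delta now-axes mm [ 2.  -0.8 16.1]  target-axes mm [ 2.  -0.7 16.1] rot [ 0.06  0.01 -0.24]
```

```bash
python3 -m jog '{"hand":[0,0,0,0.5,1,1,1,1,1],"translation":[[0.003,-0.0008,0.008],[0,0,0.006],[0,0,0.002],[0,0,0],[0,0,0],[0,0,0],[0,0,0],[0,0,0],[0,0,0]],"rotation":[[0,0,0],[0,0,0],[0,0,0],[0,0,0],[0,0,0],[0,0,0],[0,0,0],[0,0,0],[0,0,0]]}';python3 go.py
python3 -m jog '{"hand":[1,1,1,1,1,1,1],"translation":[[0,0,-0.01],[0,0,-0.02],[0,0,-0.04],[0,0,-0.05],[0,0,-0.05],[0,0,-0.03],[0,0,0]],"rotation":[[0,0,0],[0,0,0],[0,0,0],[0,0,0],[0,0,0],[0,0,0],[0,0,0]]}';python3 look.py w21 0 512 0 384 1.5; python3 go.py 0.433 -0.266 0.22 90
```

```text
time_s: 24.3
ee_pos: [0.4423, 0.0067, 0.0294]
ee_rot: [0.0, 0.708, 0.706, 0.0]
ft_force: [1.2, 0.4, 1.8]
finger_gap: 0.0193
t 24.3 p [0.4423 0.0067 0.0294] yaw 89.83 tilt [-0.05  0.    0.  ] gap 0.0193 F [1.2  0.42 1.8 ] q6 1.589
time_s: 25.0
ee_pos: [0.4436, 0.0066, 0.2341]
ee_rot: [0.003, 0.708, 0.706, 0.003]
ft_force: [1.0, 0.2, -1.7]
finger_gap: 0.0195
t 25.05 p [0.4428 0.0066 0.2313] yaw 89.83 tilt [-0.22  0.    0.  ] gap 0.0192 F [-0.27  0.37 -2.91] q6 1.589
tool delta now-axes mm [-272.7   -9.    11.3]  target-axes mm [-272.6   -9.8   11.3] rot [ 0.22 -0.   -0.17]
```

View pics/w21.png

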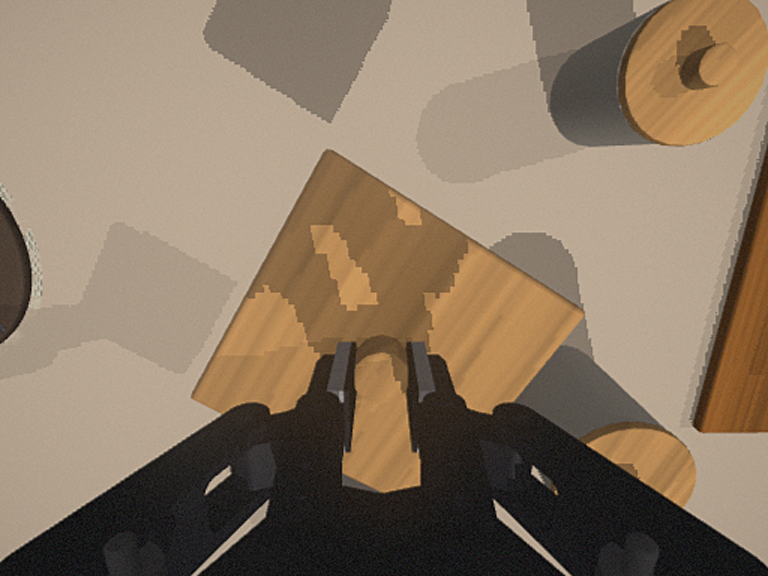

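```bash
python3 - <<'E'
from h import *
c=pic('w21',[[192,398],[327,150],[583,312]],.229);e=np.diff(c,axis=0)
print(np.degrees(np.arctan2(e[:,1],e[:,0])),np.linalg.norm(e,axis=1),(c[0]+c[2])/2)
E
python3 -m jog '{"hand":[1,1,1,1,1,1],"translation":[[0,0,0],[0,0,0],[0,0,0],[0,0,0],[0,0,0],[0,0,0]],"rotation":[[0,0,8.5],[0,0,8.5],[0,0,8.5],[0,0,8.5],[0,0,8.5],[0,0,0]]}'; python3 go.py 0.433 -0.266 0.22 47
```

```text
[ 58.35300517 -31.77300996] [0.11467539 0.11435648] [0.44381882 0.00663826]
time_s: 25.65
ee_pos: [0.4409, 0.0066, 0.2273]
ee_rot: [-0.001, 0.916, 0.401, -0.002]
ft_force: [0.6, 0.6, -1.8]
finger_gap: 0.0189
t 25.65 p [0.4409 0.0066 0.2273] yaw 47.31 tilt [ 0.14 -0.14  0.  ] gap 0.0189 F [ 0.6   0.65 -1.79] q6 2.331
tool delta now-axes mm [-205.7  179.1    7.4]  target-axes mm [-204.7  180.2    7.3] rot [-0.14  0.14  0.31]
```

```bash
python3 -m jog '{"hand":[1,1,1,1,1,1,1,1,1],"translation":[[-0.012,0.01,0],[-0.026,0.023,0],[-0.033,0.029,0],[-0.033,0.029,0],[-0.033,0.029,0],[-0.033,0.029,0],[-0.026,0.023,0.01],[-0.0092,0.008,0.02],[0,0,0.015]],"rotation":[[0,0,1],[0,0,0],[0,0,0],[0,0,0],[0,0,0],[0,0,0],[0,0,0],[0,0,0],[0,0,0]]}'; python3 -m jog '{"hand":[1],"translation":[[0,0,0]],"rotation":[[0,0,0]]}' >/dev/null; python3 look.py w22 0 512 0 384 1.5; python3 look.py s22 120 210 140 230 6 scene; python3 look.py d22 250 330 100 200 6 side;python3 go.py 0.433 -0.266 0.1064 46.1
```

```text
time_s: 26.55
ee_pos: [0.4296, -0.2677, 0.1816]
ee_rot: [-0.001, 0.919, 0.394, -0.001]
ft_force: [0.1, -0.0, -0.8]
finger_gap: 0.0192
t 26.8 p [ 0.4306 -0.2658  0.1843] yaw 46.44 tilt [ 0.02 -0.    0.  ] gap 0.0191 F [ 0.36 -0.06 -0.75] q6 1.778
tool delta now-axes mm [ 1.5  1.9 77.9]  target-axes mm [ 1.5  1.9 77.9] rot [-0.02  0.    0.34]
```

View pics/w22.png

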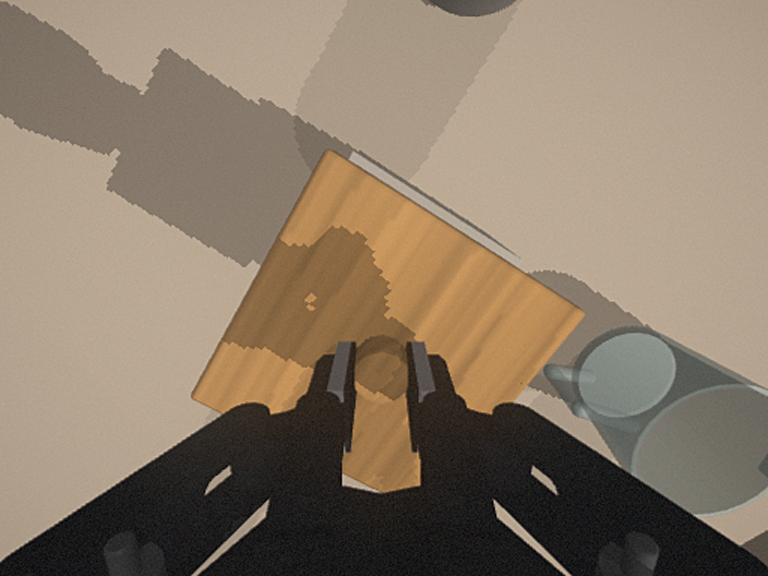

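View pics/s22.png

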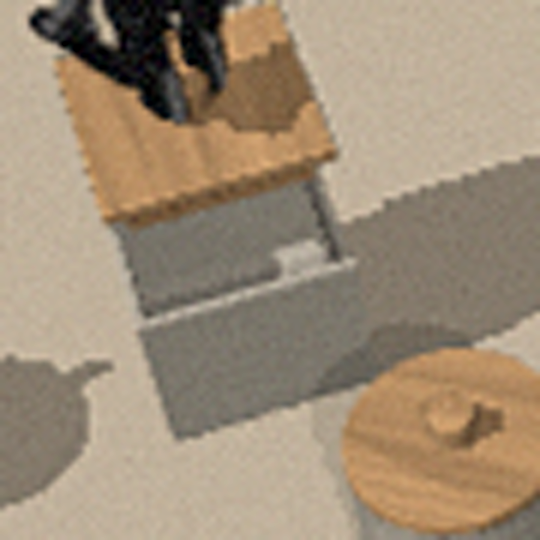

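View pics/d22.png

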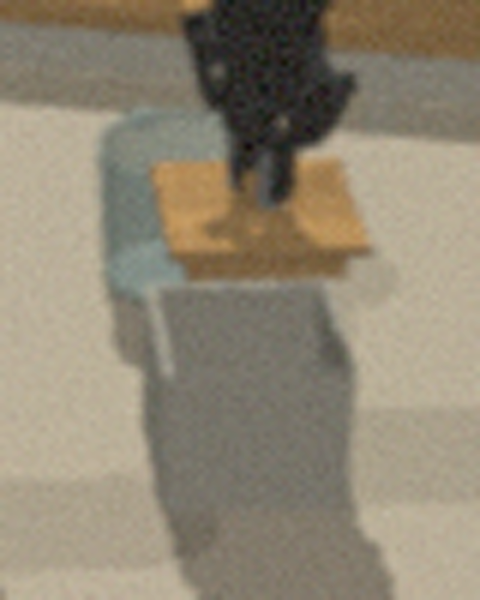

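```bash
python3 - <<'E'
from h import *
def A(n,p,z,cam='wrist'):
    c=pic(n,p,z,cam);e=c[1]-c[0];print(n,c.round(4).tolist(),np.degrees(np.arctan2(e[1],e[0])).round(2),np.linalg.norm(e).round(4))
A('s22',[[105,216],[335,155]],.182,'scene');A('s22',[[140,328],[355,263]],.095,'scene')
A('d22',[[175,252],[372,248]],.180,'side');A('d22',[[152,160],[345,160]],.182,'side');A('d22',[[148,285],[325,287]],.095,'side')
A('w22',[[327,150],[583,312]],.182);A('w22',[[357,151],[524,259]],.095);A('w22',[[192,398],[327,150]],.182)
E
```

```text
s22 [[0.5024, -0.3042], [0.4771, -0.1952]] 103.07 0.1118
s22 [[0.4993, -0.3061], [0.4705, -0.1978]] 104.93 0.112
d22 [[0.4714, -0.199], [0.361, -0.2265]] -165.99 0.1138
d22 [[0.5017, -0.3095], [0.3871, -0.333]] -168.4 0.117
d22 [[0.5017, -0.3117], [0.3934, -0.3311]] -169.81 0.1101
w22 [[0.4704, -0.1965], [0.4983, -0.3016]] -75.13 0.1087
w22 [[0.4741, -0.1992], [0.5024, -0.3075]] -75.37 0.112
w22 [[0.3636, -0.2249], [0.4704, -0.1965]] 14.91 0.1106
```

```bash
python3 -m jog '{"hand":[1,1,1,1,1],"translation":[[0.002,0.0022,0.005],[0,0,0.02],[0,0,0.015],[0,0,0.01],[0,0,0]],"rotation":[[0,0,0],[0,0,0],[0,0,0],[0,0,0],[0,0,0]]}'; python3 look.py w23 110 400 90 290 2.5; python3 look.py s23 120 210 140 230 6 scene; python3 look.py d23 250 330 100 200 6 side;python3 go.py 0.433 -0.266 0.1064 46.1
```

```text
time_s: 27.3
ee_pos: [0.4333, -0.2655, 0.1331]
ee_rot: [-0.001, 0.919, 0.394, -0.001]
ft_force: [1.4, -0.0, -1.5]
finger_gap: 0.0194
t 27.45 p [ 0.4342 -0.2663  0.135 ] yaw 46.35 tilt [-0.07  0.01  0.  ] gap 0.0194 F [ 0.17 -0.22 -1.79] q6 1.782
tool delta now-axes mm [-0.6 -1.1 28.6]  target-axes mm [-0.6 -1.  28.6] rot [ 0.07 -0.01  0.25]
```

View pics/w23.png

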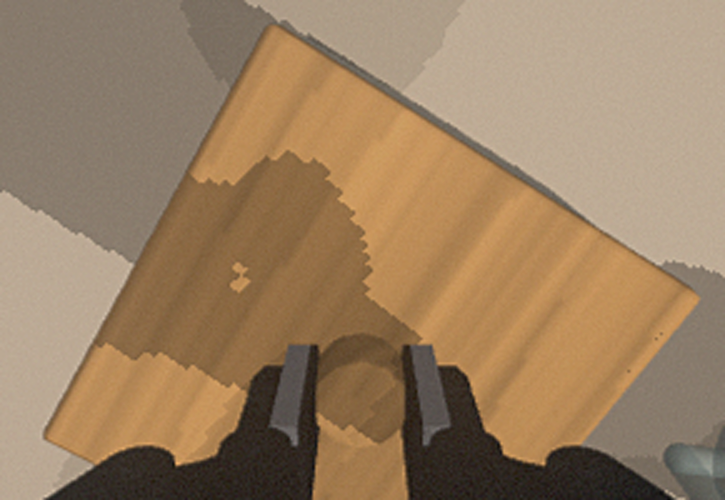

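View pics/s23.png

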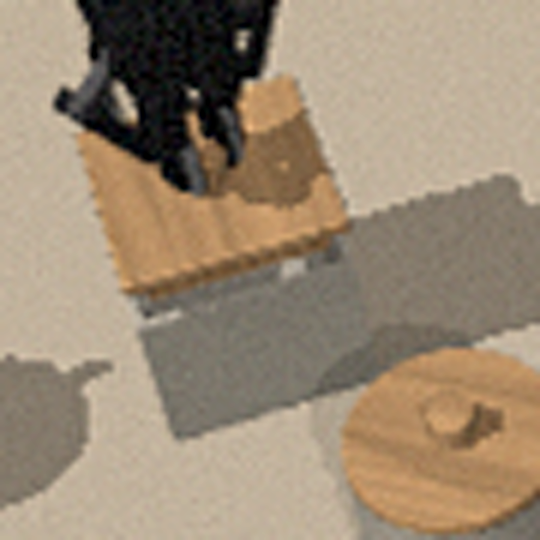

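View pics/d23.png

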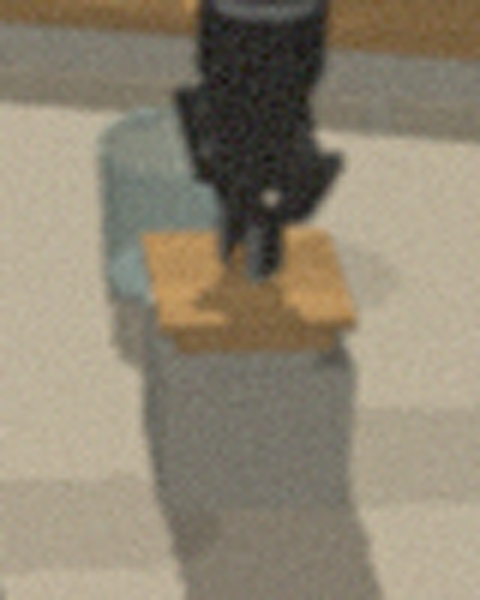

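```bash
python3 - <<'E'
from h import *
n=np.array([np.cos(np.radians(14.8)),np.sin(np.radians(14.8))]);t=np.array([-n[1],n[0]])
def A(nm,p,z,cam='wrist'):
    c=pic(nm,p,z,cam);e=c[1]-c[0];print(nm,'n',(c@n).round(4),'t',(c@t).round(4),np.degrees(np.arctan2(e[1],e[0])).round(2),np.linalg.norm(e).round(4))
A('s23',[[125,297],[350,233]],.1236,'scene');A('s23',[[138,328],[358,263]],.095,'scene')
A('d23',[[160,331],[356,327]],.1236,'side');A('d23',[[142,234],[332,230]],.1326,'side')
A('w23',[[272,25],[700,293]],.1326);A('w23',[[45,438],[272,25]],.1326)
print(np.array([.4342,-.2663])@n,np.array([.4342,-.2663])@t, np.array([.4332,-.2661])@n,np.array([.4332,-.2661])@t)
# predicted jar outline in wrist & side
for cam,k in (('wrist','w23'),('side','d23')):
    m=ctrl.camera_model(cam);v=np.load(k+'.npy');m['rvec'],m['tvec']=v[:3],v[3:6]
    c=np.array([.4332,-.2661]);P=[np.r_[c+a*.057*n+b*.057*t,.095] for a,b in((1,1),(1,-1),(-1,-1),(-1,1))]
    print(cam,((proj(m,P)-v[6:8]+.5)*v[8]-.5).round(0).tolist())
E
```

```text
s23 n [0.4078 0.4096] t [-0.4255 -0.3113] 103.88 0.1142
s23 n [0.4042 0.4049] t [-0.4244 -0.31  ] 104.43 0.1144
d23 n [0.4108 0.2951] t [-0.3211 -0.3193] -166.12 0.1157
d23 n [0.4107 0.2932] t [-0.426  -0.4246] -165.86 0.1175
w23 n [0.4092 0.4098] t [-0.3113 -0.4215] -74.9 0.1103
w23 n [0.2974 0.4092] t [-0.311  -0.3113] 14.68 0.1117
0.3517695099937552 -0.3683796164810878 0.35085377575673793 -0.3679308060454311
wrist [[287.0, 31.0], [641.0, 256.0], [418.0, 541.0], [96.0, 375.0]]
side [[165.0, 382.0], [145.0, 289.0], [327.0, 284.0], [357.0, 376.0]]
```

```bash
python3 -m jog '{"hand":[1,1,1,1,1,1],"translation":[[-0.0007,-0.0011,0.002],[0,0,0.005],[0,0,0.005],[0,0,0.005],[0,0,0.002],[0,0,0]],"rotation":[[0,0,0],[0,0,0],[0,0,0],[0,0,0],[0,0,0],[0,0,0]]}'; python3 look.py s24 120 210 140 230 6 scene; python3 look.py d24 250 330 100 200 6 side;python3 go.py 0.433 -0.266 0.1064 46.1
```

```text
time_s: 28.05
ee_pos: [0.4321, -0.2658, 0.1145]
ee_rot: [-0.0, 0.919, 0.393, -0.0]
ft_force: [1.0, -0.4, -1.2]
finger_gap: 0.0192
t 28.15 p [ 0.4324 -0.2659  0.1151] yaw 46.33 tilt [ 0.01 -0.    0.  ] gap 0.0194 F [ 0.28 -0.37 -1.43] q6 1.782
tool delta now-axes mm [0.4 0.5 8.7]  target-axes mm [0.4 0.5 8.7] rot [-0.01  0.    0.23]
```

View pics/s24.png

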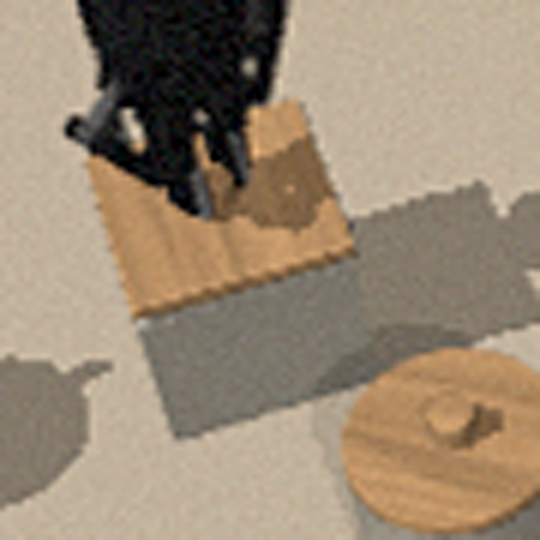

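View pics/d24.png

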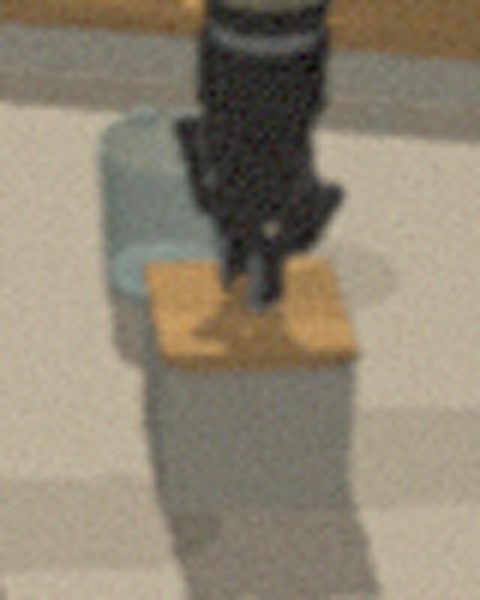

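The skirt is inside the mouth with no contact force, so I'll lower the last 9 mm.

```bash
python3 -m jog '{"hand":[1,1,1,1,1,1],"translation":[[0,0,0.003],[0,0,0.003],[0,0,0.0015],[0,0,0.001],[0,0,0.001],[0,0,0]],"rotation":[[0,0,0],[0,0,0],[0,0,0],[0,0,0],[0,0,0],[0,0,0]]}';python3 go.py 0.433 -0.266 0.1064 46.1
```

```text
time_s: 28.75
ee_pos: [0.4324, -0.2659, 0.1064]
ee_rot: [0.0, 0.919, 0.393, 0.0]
ft_force: [-2.4, 1.3, 4.4]
finger_gap: 0.0194
t 28.75 p [ 0.4324 -0.2659  0.1064] yaw 46.32 tilt [-0.03  0.01  0.  ] gap 0.0194 F [-2.37  1.27  4.35] q6 1.782
tool delta now-axes mm [ 0.4  0.5 -0. ]  target-axes mm [ 0.4  0.5 -0. ] rot [ 0.03 -0.01  0.22]
```

Contact at exactly the expected height. I'll release, rise, move clear and check.

```bash
python3 -m jog '{"hand":[0.5,0,0,0,0,0,0,0,0,0],"translation":[[0,0,0],[0,0,0],[0,0,0],[0,0,-0.01],[0,0,-0.02],[0,0,-0.04],[0,0,-0.04],[0,0,-0.03],[0,0,-0.02],[0,0,0]],"rotation":[[0,0,0],[0,0,0],[0,0,0],[0,0,0],[0,0,0],[0,0,0],[0,0,0],[0,0,0],[0,0,0],[0,0,0]]}'; python3 look.py w25 0 512 0 384 1.5; python3 go.py 0.3 -0.1 0.3
python3 -m jog '{"hand":[0,0,0,0,0,0,0],"translation":[[0.005,-0.03,-0.02],[0.005,-0.04,-0.02],[0.005,-0.045,-0.02],[0.005,-0.045,0],[0.005,-0.03,0],[0,0,0],[0,0,0]],"rotation":[[0,0,0],[0,0,0],[0,0,0],[0,0,0],[0,0,0],[0,0,0],[0,0,0]]}';python3 look.py s25 120 345 130 260 3.5 scene; python3 look.py d25 170 330 100 300 3 side; python3 look.py w26 0 512 0 384 1.5;python3 go.py
```

```text
time_s: 29.75
ee_pos: [0.4335, -0.2666, 0.2694]
ee_rot: [0.002, 0.919, 0.393, 0.002]
ft_force: [1.0, -0.3, -0.5]
finger_gap: 0.0427
t 29.8 p [ 0.4331 -0.2663  0.2673] yaw 46.33 tilt [-0.19  0.04  0.  ] gap 0.0428 F [-0.1   0.48 -0.49] q6 1.782
tool delta now-axes mm [  28.4 -211.   -33.4]  target-axes mm [  28.4 -211.1  -32.7] rot [ 0.19 -0.04 -0.  ]
time_s: 30.5
ee_pos: [0.312, -0.1163, 0.325]
ee_rot: [0.0, 0.919, 0.394, -0.0]
ft_force: [0.5, 0.8, -0.2]
finger_gap: 0.0422
t 30.65 p [ 0.3127 -0.1171  0.3248] yaw 46.29 tilt [ 0.07 -0.04  0.  ] gap 0.0426 F [-0.53 -0.37 -0.38] q6 1.975
```

View pics/w25.png

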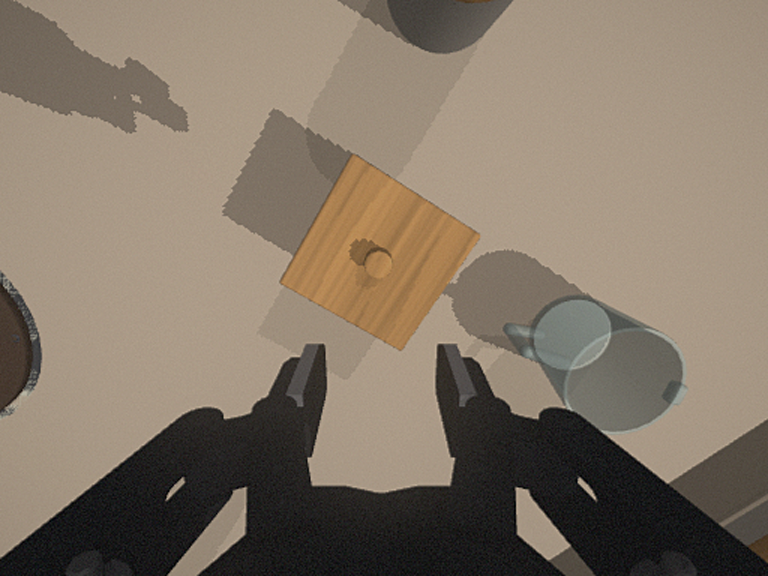

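View pics/s25.png

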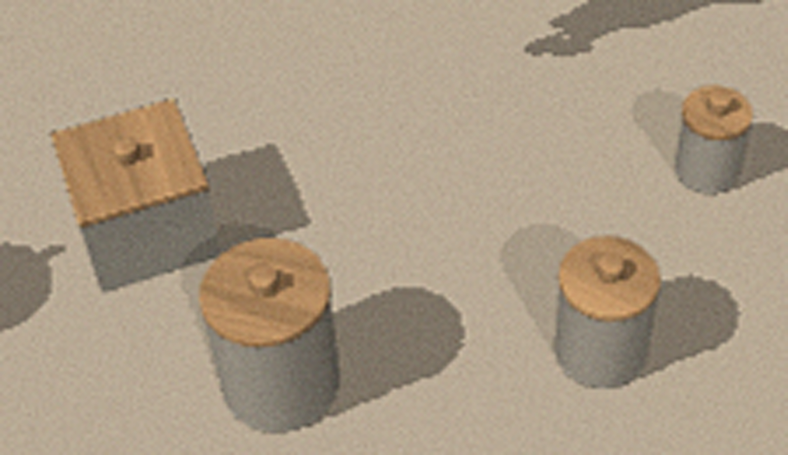

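View pics/d25.png

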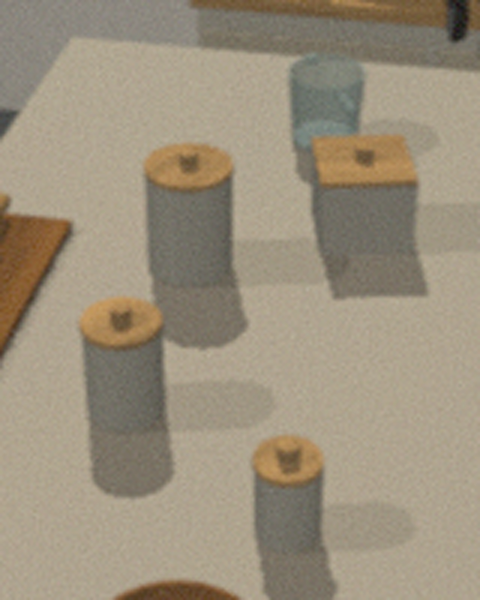

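All four canisters look closed and flat, with the knobs centred. One numeric check of the lid plates in both views before I hand in.

```bash
python3 - <<'E'
from h import *
for n,z,a,b in [('large',.137,[[198,293],[330,288],[264,238],[264,347]],[[144,167],[234,167],[189,145],[189,189]]),
 ('medium',.112,[[557,277],[661,277],[609,235],[609,320]],[[80,323],[162,323],[121,298],[121,348]]),
 ('small',.087,[[681,112],[751,112],[716,84],[716,139]],[[252,461],[324,461],[288,436],[288,486]])]:
    print(n,*[np.round(np.r_[c],4) for c in circ(pic('s25',a,z,'scene'))],*[np.round(np.r_[c],4) for c in circ(pic('d25',b,z,'side'))])
print('sq',pic('s25',[[52,131],[177,98],[209,188],[82,222]],.102,'scene').mean(0),pic('d25',[[312,139],[405,136],[417,185],[318,187]],.102,'side').mean(0))
E
python3 - <<'E'
from cell import ctrl
s=ctrl.get_state();print(s['time_s'],max(abs(v) for v in s['qd']));print(ctrl.hand_in())
E
```

```text
large [ 0.6237 -0.1494] [0.0533] [ 0.6232 -0.1492] [0.0515]
medium [0.629  0.1307] [0.0435] [0.63   0.1307] [0.0422]
small [0.4325 0.2757] [0.0346] [0.4347 0.2763] [0.0337]
sq [ 0.43136177 -0.26432841] [ 0.43446778 -0.26402077]
30.65 0.008456008536688733
the job is handed in; nothing more can be done
None
```

I took the stack apart lid by lid, gripping each by its knob. I lowered each lid into its own canister until it touched the rim (about 3–5 N on the wrist), then released it. For the square lid I turned the gripper about 43.5° so it matched the canister. I handed in at 30.65 s of the 122 s allowed, with the arm clear and nearly still.

- **Final pictures:** the scene and side views show all four canisters closed, plates flat on the rims and knobs up. The canisters, and the parts of the jug and bowl in view, look undisturbed.
- **Lid positions:** the measured lid centres lie about 1–3 mm from the canister mouths measured at the start, within the 12 mm limit. The scene and side cameras differed by up to about 3 mm, mostly on the square and small lids.
- **Wrist-camera disagreement:** two readings clashed with the others. A rim fit on the large canister, seen only as a short arc, was about 10 mm off, so I rejected it. The first scene estimate for the square lid used the wrong edge height; once corrected it agreed with the wrist camera.
- **Not measured:** I did not measure the bowl and jug positions, or the lid heights and tilt. Those rest on the pictures and, for height, on the tool height when each lid touched, within about 1.5 mm of what I expected.

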